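# Unload the countertop cup washer and refit its cover

### The arm

A 7-joint arm with a two-finger parallel gripper is mounted at the origin on the work surface. World frame = base frame: x ahead of the robot, y to its left, z up, the work surface at z = 0. Lengths are in m, angles in rad, forces in N, time in s.
With the tool pointing down it reaches from about 0.4 to 0.875 m from the base axis. Payload 6.5 kg.
Tool frame: the origin (TCP) lies midway between the tips of the shut fingers; the grasp point (between the pads) lies 19 mm behind it (arm.grip_point_offset is the distance from the TCP to the grasp point, in m); z points along the fingers, y is the direction in which the jaws open and shut (so a half turn about z gives the same grasp; the last joint's range is limited). The gripper opens to 85 mm and grips with 20 to 120 N. Pads are 22 mm wide; open, the fingers measure 114 mm over their backs; the gripper's body (76 mm by 85 mm) begins 54 mm behind the grasp point. The pads swing forward as they close: fully open they stand 13 mm farther back than shut.
Start: joints at [-1.248, 0.536, -0.004, 1.538, 0.003, 1.067, -0.071], TCP at [0.246, 0.601, 0.203] pointing down, gripper open.
Joint ranges: [-2.7, 2.7], [-0.37, 2.16], [-1.27, 1.26], [0.24, 2.4], [-1.31, 4.45], [0.19, 1.91], [-2.76, 2.76]. Speed limits (rad/s): [2.39, 2.39, 3.14, 3.14, 3.14, 3.14, 3.14].

### API

Orientations are given as a rotation vector (axis times angle).
In Python, from rig import arm gives the robot as it stands. Calls block until the motion is done:
- arm.movep(position, orientation): joint-space move of the TCP to a pose.
- arm.movel(position, rate=0.15, rot=None): straight line of the TCP; rot=None keeps the orientation; rate is the mean speed in m/s.
- arm.goto_joints(angles): joint-space move.
- arm.gripper_to(opening, strength=None): opening from 0.0 (shut) to 1.0 (fully open); strength is the grip in N (None keeps the last); returns when the fingers have stopped.
- arm.hold(seconds).
- arm.inverse_kinematics(position, orientation): joint angles nearest the present ones, or None.
- arm.sense(): the state.
- arm.camera(name): name is "side" or "top" or "wrist"; returns a dict with "image" (420x560x3 uint8, blue, green, red), "fovy" (degrees; the focal length in pixels is half the picture's height over the tangent of half this angle, whatever the lens; pixels are square), "cx", "cy" (the principal point, pixels), "rvec" (rotation vector, rad) and "tvec" (3), from world to camera coordinates, as OpenCV has them. Camera axes: x right, y down, z forward; pixel columns grow to the right and rows downward; lengths in m; the calibration is good to about 2 mm. A picture is of the moment at which its call begins. There is no depth.
A pose or a line that the arm cannot do raises arm.MotionError and nothing moves.
- arm.job_done(): hands the job in, once; it reports no verdict.
Trained networks look in a picture, given as the dict that the camera call returned (one of the last four; its "shot" number tells which), for a name from the list of things; names that differ only in an ending like _2 or _b are one class to them, and where a whole thing is asked for, a point or a joint stands for the part that bears it (a point fixed in the world has none). Each returns a list of dicts, best first, with "confidence" (0 to 1); they miss things now and then, are a little off and sometimes report something else, mostly with a low value. They report only what shows in the picture. A call takes as long as a camera call.
- arm.silhouettes(picture, thing): "mask" (420x560 bool, what is visible of it) and "centre" ([column, row] in pixels, amid what is visible of it).
The state is a dict: "time": time; "joint_pos": joint angles; "qd": joint speeds; "joint_torque": joint torques, N m; "tcp_pos": TCP position; "tcp_rot": TCP orientation; "contact_force": force on the tool from outside, world axes, zero at the start; "torque": the same for the moment, N m; "grip_width": opening from 0.0 (shut) to 1.0 (fully open).
Only numpy, scipy, OpenCV 4.12 (cv2) and the standard library are available. Lean on these libraries where they do the work, as an engineer would, in place of code of your own. Each camera call takes 0.05 s, during which the arm holds its last target.

### The job

The cups in the countertop washer are clean: lift the loose cover plate off the washer's two pins and lay it flat on the counter beside it, then take out every cup and hang each one mouth-down on a draining peg of its own, fully down on the peg. Finally seat the cover plate back on the washer, both pins through its holes and lying flush on the rim, without disturbing the other things on the counter.

Things in the scene. Friction and masses are not known exactly. Their poses are not given: they have to be found in the camera images.
- washer_in (a point): Inner floor centre of the fixed countertop cup washer, a grey open-topped box 258 mm long (x), 210 mm wide (y), rim 122 mm above the counter. Inside it is 198 x 198 mm, its floor 30 mm above the counter; the cups stand there in up to two by two places, about 90 mm apart along x and y, under the cover.
- washer_home (a point): Where the middle of the cover's bar lies when the cover is seated: over the centre of the washer, 34 mm above its rim; x along the washer, z up. On the rim at the middle of each end, 114 mm from the centre along x, stands a round pin, 10 mm thick and 20 mm high, its upper 8 mm tapering to 4 mm.
- cover_grip (a point): Middle of the bar handle of the loose steel cover plate (258 x 210 x 6 mm, under 0.57 kg, on the pins at the start), 34 mm above the plate's underside; x along the plate, z up. The black bar is 102 mm long (x), 14 wide, 12 high, on posts 45 mm either side. Two 16 mm square through holes lie 114 mm either side of the centre along x; it fits either way round.
- rack_pan (a point): Underside centre of the fixed draining rack: a steel pan 260 (x) by 210 mm (y) with a 22 mm rim and four grey pegs two by two, 100 mm apart along y and 110 mm along x, all leaning 25 degrees from vertical towards the rack's -x side, where the robot stands.
- peg0_seat (a point): Draining peg, front row (-x), -y side: 28 mm thick, 125 mm long. This point is on its axis where the middle of a fully seated cup comes, 36.5 mm below the tip; z points along the axis to the tip, y is the rack's. A seated cup hangs loosely, some degrees off the axis.
- peg1_seat (a point): Draining peg, front row (-x), +y side: 28 mm thick, 125 mm long. This point is on its axis where the middle of a fully seated cup comes, 36.5 mm below the tip; z points along the axis to the tip, y is the rack's. A seated cup hangs loosely, some degrees off the axis.
- peg2_seat (a point): Draining peg, back row, -y side: 28 mm thick, 125 mm long. This point is on its axis where the middle of a fully seated cup comes, 36.5 mm below the tip; z points along the axis to the tip, y is the rack's. A seated cup hangs loosely, some degrees off the axis.
- peg3_seat (a point): Draining peg, back row, +y side: 28 mm thick, 125 mm long. This point is on its axis where the middle of a fully seated cup comes, 36.5 mm below the tip; z points along the axis to the tip, y is the rack's. A seated cup hangs loosely, some degrees off the axis.
- cup0_mid (a point): Middle, on the axis half-way up, of a white handleless cup, 85 mm tall, 58 mm across (straight sides), wall 4 mm, 79 mm deep inside, under 0.25 kg; at the start mouth-down in the washer, or absent. z points out of its closed end (up when mouth-down).
- cup1_mid (a point): Middle, on the axis half-way up, of a white handleless cup, 85 mm tall, 58 mm across (straight sides), wall 4 mm, 79 mm deep inside, under 0.25 kg; at the start mouth-down in the washer, or absent. z points out of its closed end (up when mouth-down).
- cup2_mid (a point): Middle, on the axis half-way up, of a white handleless cup, 85 mm tall, 58 mm across (straight sides), wall 4 mm, 79 mm deep inside, under 0.25 kg; at the start mouth-down in the washer, or absent. z points out of its closed end (up when mouth-down).
- cup3_mid (a point): Middle, on the axis half-way up, of a white handleless cup, 85 mm tall, 58 mm across (straight sides), wall 4 mm, 79 mm deep inside, under 0.25 kg; at the start mouth-down in the washer, or absent. z points out of its closed end (up when mouth-down).
- jar: Bystander: amber storage jar with a wooden lid, 80 mm across, 108 mm tall; origin at the centre of its underside.
- carafe: Bystander: small clear carafe with a cork, 64 mm across, 185 mm tall; origin at the centre of its underside.

How it is judged:
On the way, in this order (a step that is already met when the one before it is completed fails the run):
1. the cover plate is off the washer and lies flat on the counter, let go (height (world z) of cover_grip below 0.042 m and angle between cover_grip's own z axis and vertical below 0.06 rad and contact force between the fingers and cover below 0.2 N), for 0.3 s.
2. every cup hangs mouth-down, fully down on a peg of its own, let go (((distance between cup0_mid and peg0_seat below 0.018 m and angle between the z axis of cup0_mid and the z axis of peg0_seat, either way round below 0.35 rad) or (distance between cup0_mid and peg1_seat below 0.018 m and angle between the z axis of cup0_mid and the z axis of peg1_seat, either way round below 0.35 rad) or (distance between cup0_mid and peg2_seat below 0.018 m and angle between the z axis of cup0_mid and the z axis of peg2_seat, either way round below 0.35 rad) or (distance between cup0_mid and peg3_seat below 0.018 m and angle between the z axis of cup0_mid and the z axis of peg3_seat, either way round below 0.35 rad)) and angle between each of cup0_mid, cup1_mid, cup2_mid, cup3_mid's own z axis and vertical below 1 rad and contact force between the fingers and cup0 below 0.2 N and linear speed of each of cup0, cup1, cup2, cup3 below 0.03 m/s and ((distance between cup1_mid and peg0_seat below 0.018 m and angle between the z axis of cup1_mid and the z axis of peg0_seat, either way round below 0.35 rad) or (distance between cup1_mid and peg1_seat below 0.018 m and angle between the z axis of cup1_mid and the z axis of peg1_seat, either way round below 0.35 rad) or (distance between cup1_mid and peg2_seat below 0.018 m and angle between the z axis of cup1_mid and the z axis of peg2_seat, either way round below 0.35 rad) or (distance between cup1_mid and peg3_seat below 0.018 m and angle between the z axis of cup1_mid and the z axis of peg3_seat, either way round below 0.35 rad)) and contact force between the fingers and cup1 below 0.2 N and ((distance between cup2_mid and peg0_seat below 0.018 m and angle between the z axis of cup2_mid and the z axis of peg0_seat, either way round below 0.35 rad) or (distance between cup2_mid and peg1_seat below 0.018 m and angle between the z axis of cup2_mid and the z axis of peg1_seat, either way round below 0.35 rad) or (distance between cup2_mid and peg2_seat below 0.018 m and angle between the z axis of cup2_mid and the z axis of peg2_seat, either way round below 0.35 rad) or (distance between cup2_mid and peg3_seat below 0.018 m and angle between the z axis of cup2_mid and the z axis of peg3_seat, either way round below 0.35 rad)) and contact force between the fingers and cup2 below 0.2 N and ((distance between cup3_mid and peg0_seat below 0.018 m and angle between the z axis of cup3_mid and the z axis of peg0_seat, either way round below 0.35 rad) or (distance between cup3_mid and peg1_seat below 0.018 m and angle between the z axis of cup3_mid and the z axis of peg1_seat, either way round below 0.35 rad) or (distance between cup3_mid and peg2_seat below 0.018 m and angle between the z axis of cup3_mid and the z axis of peg2_seat, either way round below 0.35 rad) or (distance between cup3_mid and peg3_seat below 0.018 m and angle between the z axis of cup3_mid and the z axis of peg3_seat, either way round below 0.35 rad)) and contact force between the fingers and cup3 below 0.2 N), for 0.3 s.
At the end, for the whole second after the job is handed in: Every cup hangs released and at rest on a peg of its own, its middle within 18 mm of the peg's seat point, in line with the peg within 20 degrees; the cover is on both pins, its bar within 6 mm of home, level within 2 and in line within 3 degrees, released, at rest (all of step 2 and distance between cover_grip and washer_home below 0.006 m and angle between the x axis of cover_grip and the x axis of washer_home, either way round below 0.06 rad and angle between cover_grip's own z axis and vertical below 0.04 rad and linear speed of cover below 0.02 m/s and contact force between the fingers and cover below 0.2 N); the robot touches nothing.
It fails at once if the jar is shoved or knocked over (distance of jar from where it was at the start of the episode above 0.05 m or angle between jar's own z axis and vertical above 0.5 rad).
It fails at once if the carafe is shoved or knocked over (distance of carafe from where it was at the start of the episode above 0.05 m or angle between carafe's own z axis and vertical above 0.5 rad).
Of cup0, cup1, cup2, cup3 only 3 to 4 are there at a start; the rules pass over those that are not, and their reading is None.
At some moment in a run one of cover may be knocked a few centimetres aside while the robot is not near it.
It also fails if it takes over 200 s, if anything falls off the work surface, if the arm or the gripper's body presses on something with over 40 N, if the wrist force passes 120 N, or if a joint passes its speed limit or range.

## Working session

There is one attempt and no reset: what is moved stays moved. The work goes in short steps, each a Python script; the robot and the scene stay as the last script left them, time stands still between calls to the robot, and variables do not carry over. Pictures are saved under pics/ and viewed, and the job is handed in when it is done.

```bash
ls; mkdir -p pics; cat > h.py <<'E'
import numpy as np, cv2
from scipy.spatial.transform import Rotation as R
from rig import arm
def shot(name,f):
    p=arm.camera(name); cv2.imwrite(f'pics/{f}.png',p['image']); return p
def K(p):
    h=p['image'].shape[0]; f=h/2/np.tan(np.radians(p['fovy'])/2)
    return np.array([[f,0,p['cx']],[0,f,p['cy']],[0,0,1]])
def proj(p,X):
    return cv2.projectPoints(np.atleast_2d(np.asarray(X,float)),np.array(p['rvec'],float),np.array(p['tvec'],float),K(p),None)[0].reshape(-1,2)
def onz(p,uv,z):
    Rm=cv2.Rodrigues(np.array(p['rvec'],float))[0]; t=np.array(p['tvec'],float)
    C=-Rm.T@t; d=Rm.T@np.linalg.inv(K(p))@np.array([uv[0],uv[1],1.])
    return C+d*(z-C[2])/d[2]
def campos(p):
    Rm=cv2.Rodrigues(np.array(p['rvec'],float))[0]; return -Rm.T@np.array(p['tvec'],float)
E
python3 - <<'E'
from h import *
s=arm.sense(); print(s)
for n in ['side','top','wrist']:
    p=shot(n,n+'0'); print(n,p['fovy'],p['cx'],p['cy'],campos(p),p['shot'])
E
```

```text
pics
{'time': 0.0, 'joint_pos': array([-1.24821331,  0.53718761, -0.0044188 ,  1.53887217,  0.00260033,
        1.06731887, -0.07119277]), 'qd': array([ 8.46257245e-04, -8.26366570e-04, -9.77269532e-04, -1.45027112e-03,
        1.51571107e-04, -2.53152207e-05,  3.49837193e-04]), 'joint_torque': array([-2.76152932e-04, -5.83407247e+01,  1.04842588e+00, -2.59110689e+01,
        1.23799898e-02,  9.27855901e-03, -2.67773089e-05]), 'tcp_pos': array([0.24616143, 0.60083818, 0.20229982]), 'tcp_rot': array([-6.06724257e-01, -3.08223894e+00,  2.77785341e-03]), 'contact_force': array([-0.27636179, -0.1002719 , -0.67517211]), 'torque': array([-0.05695096, -0.01004964,  0.00401093]), 'grip_width': 1.0008817068361628}
side 44.87661811840107 268.0744745816408 213.41944960026188 [-0.06632598 -0.67744268  0.91538801] 1
top 49.93064181230715 273.6243818063812 206.96811180239465 [0.52277953 0.004663   1.15362093] 2
wrist 60.82017979616958 267.2244749186687 212.1100415694098 [0.16885077 0.63285933 0.37284037] 3
```

View pics/side0.png

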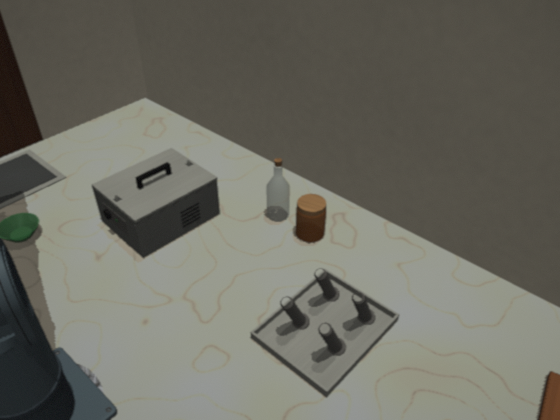

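View pics/top0.png

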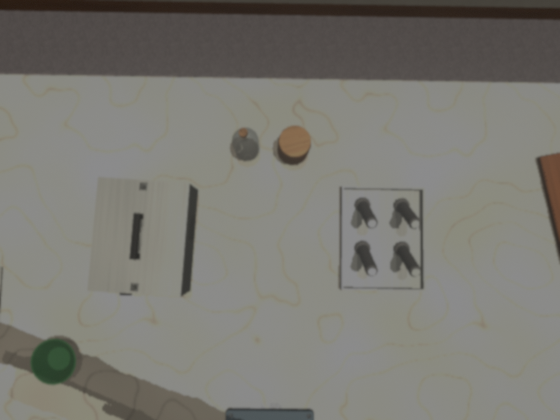

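View pics/wrist0.png

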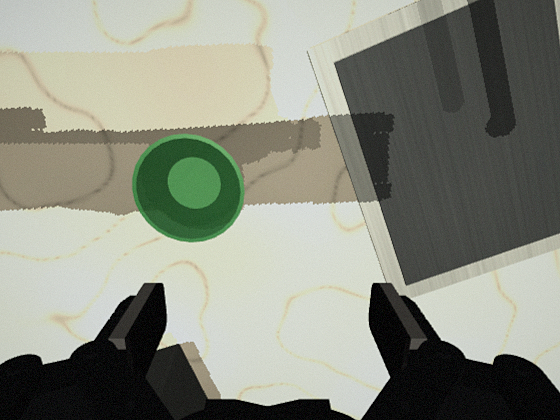

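```bash
python3 - <<'E'
from h import *
p=arm.camera('top')
for n in ['washer_in','cover_grip','rack_pan','peg0_seat','peg1_seat','peg2_seat','peg3_seat','jar','carafe']:
    for r in arm.silhouettes(p,n)[:4]:
        m=r['mask']; ys,xs=np.nonzero(m); print(n,round(r['confidence'],2),r['centre'],m.sum(),xs.min(),xs.max(),ys.min(),ys.max())
print(arm.sense()['time'])
E
```

```text
washer_in 0.93 [189.6, 243.0] 958 132 197 184 293
cover_grip 0.8 [140.1, 235.6] 10651 87 189 176 295
rack_pan 0.62 [382.1, 237.4] 8898 339 425 185 290
peg0_seat 0.82 [403.8, 250.8] 356 394 417 241 272
peg0_seat 0.57 [382.0, 238.3] 8785 340 425 185 290
peg1_seat 0.7 [404.1, 210.1] 357 393 418 198 224
peg1_seat 0.67 [364.8, 257.3] 356 355 377 241 272
peg2_seat 0.6 [403.2, 209.2] 287 395 416 198 222
peg2_seat 0.6 [294.2, 143.8] 1081 277 310 125 164
peg3_seat 0.6 [367.0, 208.1] 327 355 375 197 224
peg3_seat 0.58 [404.0, 211.5] 388 393 418 198 224
jar 0.69 [292.3, 144.6] 1071 277 310 125 164
carafe 0.77 [241.8, 145.0] 812 231 260 126 159
0.65
```

```bash
python3 - <<'E'
from h import *
p=arm.camera('top'); q=arm.camera('side')
print('holes',[onz(p,u,.128).round(4) for u in [(143,186),(134.5,287)]])
print('bar',[onz(p,u,.156).round(4) for u in [(138.5,214),(133.5,259)]])
for n,z in [('jar',.108),('carafe',.0)]:
  print(n,onz(p,{'jar':(294,141),'carafe':(246,146)}[n],z).round(3))
for u in [(340,187),(422,188.5),(423,289),(340,288)]: print('rack rim',onz(p,u,.022).round(4))
print('side rack', [onz(q,u,.022).round(4) for u in [(252,334),(322,270),(398,317),(326,386)]])
print('side holes',[onz(q,u,.128).round(4) for u in [(117,198),(189,164)]])
print('bowl',onz(p,(53,360),.03).round(3),'sil sens')
for nm,pp in [('top',p),('side',q)]:
  for n in ['rack_pan','cover_grip']:
    r=arm.silhouettes(pp,n)
    if r: 
      m=r[0]['mask'].astype(np.uint8); c=max(cv2.findContours(m,0,2)[0],key=cv2.contourArea); print(nm,n,cv2.approxPolyDP(c,8,True).reshape(-1,2).tolist())
  cv2.imwrite(f'pics/z_{nm}.png', cv2.resize(pp['image'][170:400,80:440] if nm=='top' else pp['image'][140:400,80:440],None,fx=2.2,fy=2.2,interpolation=cv2.INTER_CUBIC))
E
```

```text
holes [array([0.6442, 0.2953, 0.128 ]), array([0.416 , 0.3066, 0.128 ])]
bar [array([0.5785, 0.2951, 0.156 ]), array([0.4796, 0.3027, 0.156 ])]
jar [ 0.758 -0.05   0.108]
carafe [0.767 0.069 0.   ]
rack rim [ 0.6608 -0.1714  0.022 ]
rack rim [ 0.6597 -0.3793  0.022 ]
rack rim [ 0.4081 -0.3786  0.022 ]
rack rim [ 0.4082 -0.1717  0.022 ]
side rack [array([ 0.4039, -0.1814,  0.022 ]), array([ 0.656 , -0.1735,  0.022 ]), array([ 0.6556, -0.3874,  0.022 ]), array([ 0.4128, -0.3754,  0.022 ])]
side holes [array([0.4188, 0.3102, 0.128 ]), array([0.6434, 0.2935, 0.128 ])]
bowl [0.228 0.526 0.03 ] sil sens
top rack_pan [[342, 187], [340, 287], [423, 290], [424, 189]]
top cover_grip [[99, 178], [89, 288], [178, 295], [188, 183]]
side rack_pan [[324, 269], [251, 337], [327, 396], [398, 314]]
side cover_grip [[217, 177], [170, 148], [94, 186], [138, 221]]
```

View pics/z_top.png

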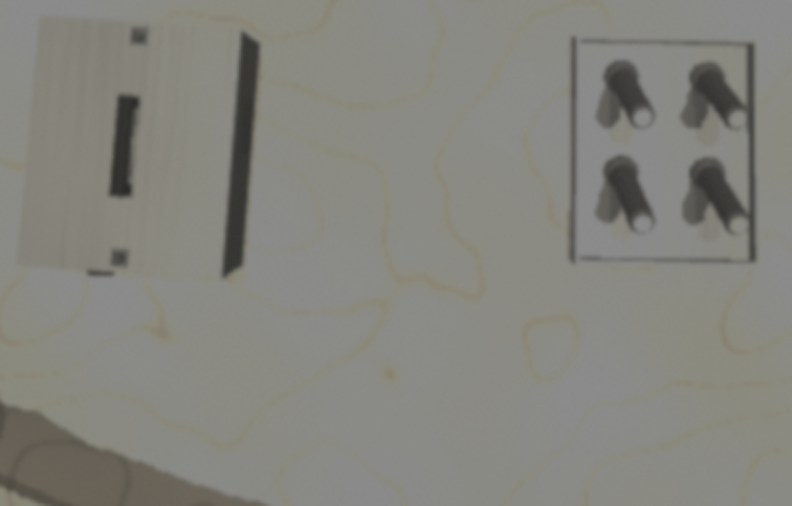

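View pics/z_side.png

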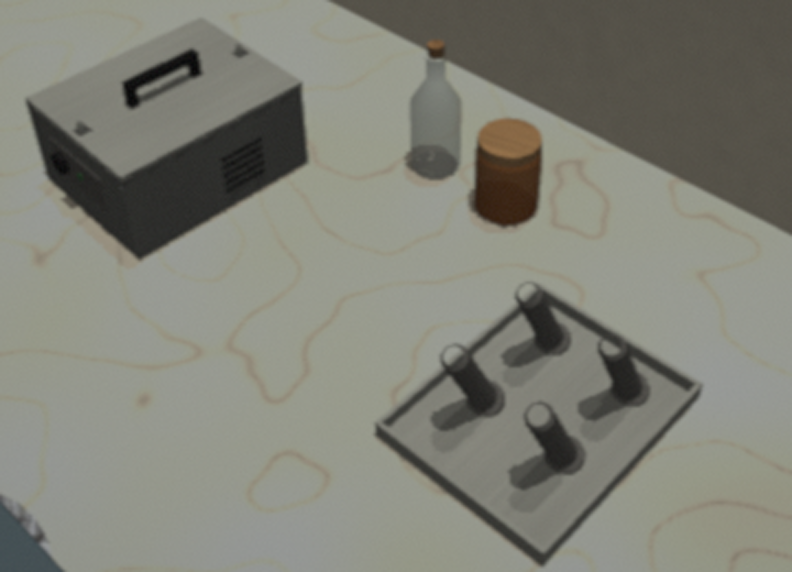

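```bash
cat >> h.py <<'E'
def down(yaw):   # tool z down, tool x = -(cos yaw, sin yaw)
    c,s=np.cos(yaw),np.sin(yaw)
    return R.from_matrix(np.array([[-c,-s,0],[-s,c,0],[0,0,-1]]).T).as_rotvec()
def ik(p,r): return arm.inverse_kinematics(list(p),list(r))
def look(n,f):
    p=shot(n,f); return p
E
python3 - <<'E'
from h import *
for yaw in (0,-.06,np.pi/4,-np.pi/4,np.pi/2):
    print(yaw,[None if (j:=ik(p,down(yaw))) is None else j.round(2).tolist() for p in [(.53,.301,.137),(.52,.02,.02),(.485,.256,.07)]])
arm.movep([.58,.30,.33],down(-.06))
p=shot('wrist','w1'); print(arm.sense()['time'],arm.sense()['tcp_pos'],campos(p))
for n in ['cover_grip','washer_in']:
    for r in arm.silhouettes(p,n)[:2]: print(n,r['confidence'],r['centre'],r['mask'].sum())
E
```

```text
0 [[-0.59, 0.54, -0.0, 1.71, 0.0, 0.89, 0.98], [-0.17, 0.6, 0.06, 1.99, -0.06, 0.55, 1.5], [-0.56, 0.55, -0.0, 1.9, 0.0, 0.69, 1.0]]
-0.06 [[-0.6, 0.54, 0.01, 1.71, -0.01, 0.89, 0.93], [-0.18, 0.6, 0.07, 1.99, -0.08, 0.55, 1.45], [-0.57, 0.55, 0.01, 1.9, -0.01, 0.69, 0.95]]
0.7853981633974483 [[-0.47, 0.55, -0.17, 1.7, 0.11, 0.9, 1.67], [-0.07, 0.6, -0.08, 1.99, 0.08, 0.55, 2.16], [-0.44, 0.56, -0.17, 1.9, 0.14, 0.7, 1.67]]
-0.7853981633974483 [[-0.7, 0.55, 0.15, 1.71, -0.1, 0.89, 0.28], [-0.29, 0.61, 0.21, 2.0, -0.23, 0.55, 0.87], [-0.68, 0.55, 0.14, 1.91, -0.12, 0.68, 0.32]]
1.5707963267948966 [[-0.34, 0.57, -0.34, 1.69, 0.23, 0.92, 2.37], [-0.88, 0.96, 1.08, 2.03, -1.13, 0.93, -2.29], [-0.31, 0.58, -0.34, 1.89, 0.28, 0.72, 2.34]]
2.7083 [0.57895759 0.30154177 0.32952394] [0.49565258 0.30621577 0.50010534]
cover_grip 0.56 [265.4, 117.3] 50184
washer_in 0.67 [264.3, 224.9] 294
```

View pics/w1.png

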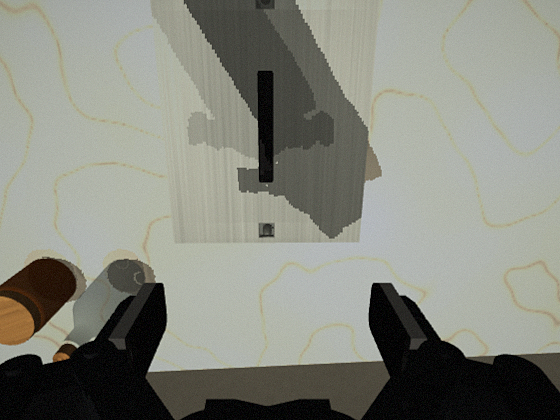

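```bash
python3 - <<'E'
from h import *
p=arm.camera('wrist')
a,b=[onz(p,u,.162) for u in [(265,70),(265.8,182)]]
h=[onz(p,u,.128) for u in [(264.5,2),(266.5,229.5)]]
print(a,b,np.hypot(*(a-b)[:2]),(a+b)/2); print(h,np.hypot(*(h[1]-h[0])[:2]),(h[0]+h[1])/2, np.arctan2(*(h[1]-h[0])[[1,0]]),np.arctan2(*(b-a)[[1,0]]))
E
```

```text
[0.47986878 0.30476322 0.162     ] [0.58094756 0.29942872 0.162     ] 0.10121944947890528 [0.53040817 0.30209597 0.162     ]
[array([0.42044509, 0.30767938, 0.128     ]), array([0.64406305, 0.29629494, 0.128     ])] 0.22390756582743282 [0.53225407 0.30198716 0.128     ] -0.050866294589750505 -0.05272677236398267
```

```bash
cat >> h.py <<'E'
def st(tag=''):
    s=arm.sense(); print(tag,'t',round(s['time'],2),'tcp',s['tcp_pos'].round(4),'F',s['contact_force'].round(2),'g',round(s['grip_width'],3)); return s
E
python3 - <<'E'
from h import *
r=down(-.0515); x,y=.5305,.302
arm.gripper_to(.6,60)
arm.movep([x,y,.2],r); st('above')
arm.movel([x,y,.138],.1); st('at')
arm.gripper_to(0,60); st('gripped')
arm.movel([x,y,.18],.06); st('lift')
arm.movel([x,y,.24],.12); s=st('lift')
shot('side','s2')
E
```

```text
above t 3.91 tcp [0.5319 0.3024 0.2014] F [ 1.42 -0.04  1.04] g 0.602
at t 4.67 tcp [0.5312 0.3023 0.1387] F [0.86 0.57 0.41] g 0.598
gripped t 5.21 tcp [0.5305 0.302  0.1381] F [ 0.74 -0.36  0.68] g 0.001
lift t 6.06 tcp [0.5303 0.3018 0.1797] F [-0.13 -0.66  0.36] g 0.003
lift t 6.71 tcp [0.53   0.3017 0.2393] F [ 0.77 -0.25 -0.33] g -0.0
```

View pics/s2.png

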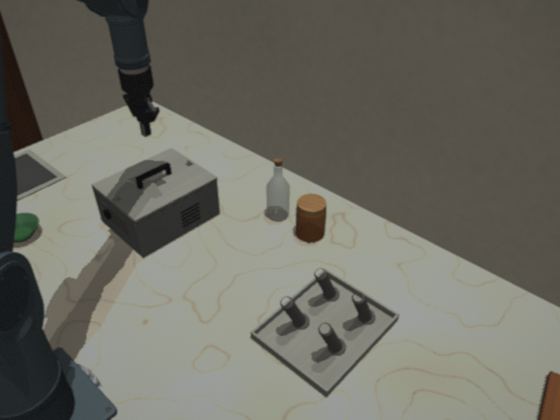

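```bash
python3 - <<'E'
from h import *
arm.movel([.5305,.302,.33],.2)
s=st(); p=shot('wrist','w2'); q=shot('top','t2')
print(proj(arm.camera('side'),[.5305,.302,.239]),proj(arm.camera('side'),s['tcp_pos']))
E
```

```text
t 7.36 tcp [0.5299 0.3017 0.3285] F [-0.46 -0.43 -1.05] g 0.001
[[147.7299224  144.53501979]] [[141.71942895 112.82679197]]
```

View pics/w2.png

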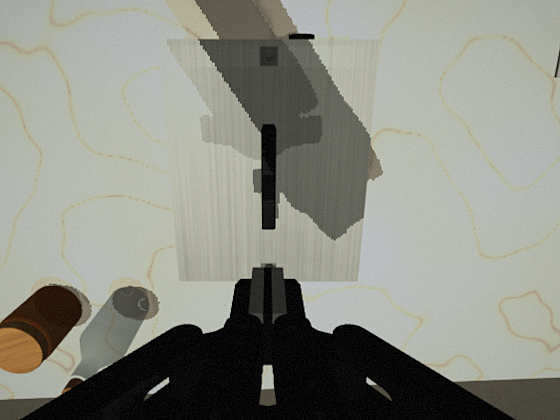

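View pics/t2.png

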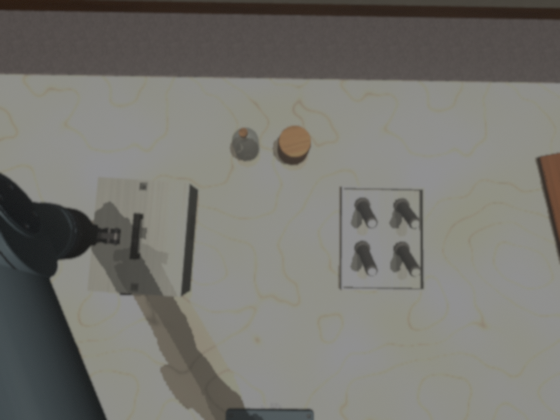

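```bash
python3 - <<'E'
from h import *
s=arm.sense()
for n in ['wrist','top','side']:
    p=arm.camera(n); print(n,proj(p,s['tcp_pos']),proj(p,s['tcp_pos']+[0,0,.02]),proj(p,s['tcp_pos']+[.02,0,0]))
    if n=='side': cv2.imwrite('pics/s3.png',cv2.resize(p['image'][40:220,60:260],None,fx=3,fy=3))
    if n=='top': cv2.imwrite('pics/t3.png',cv2.resize(p['image'][160:310,60:210],None,fx=4,fy=4))
E
```

```text
wrist [[267.52626284 256.79105116]] [[267.45449955 275.43805276]] [[269.41333241 290.01155496]]
top [[106.6472042  235.10487436]] [[102.59105647 234.96045123]] [[107.08539058 224.12118911]]
side [[141.713839   112.98617422]] [[140.32100373 105.4608837 ]] [[148.45628218 110.05286039]]
```

View pics/s3.png

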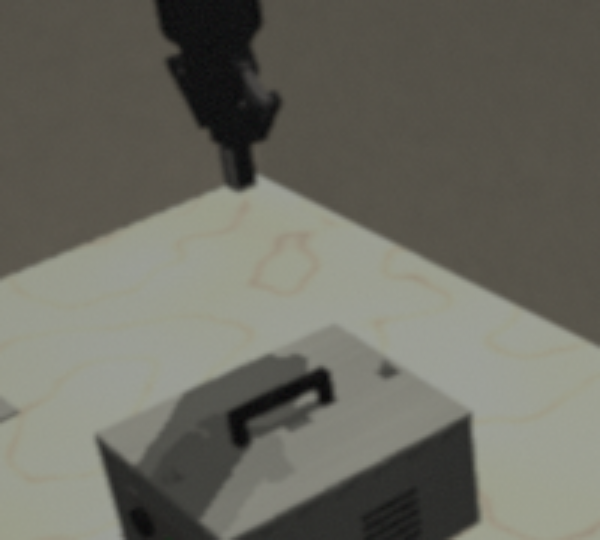

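View pics/t3.png

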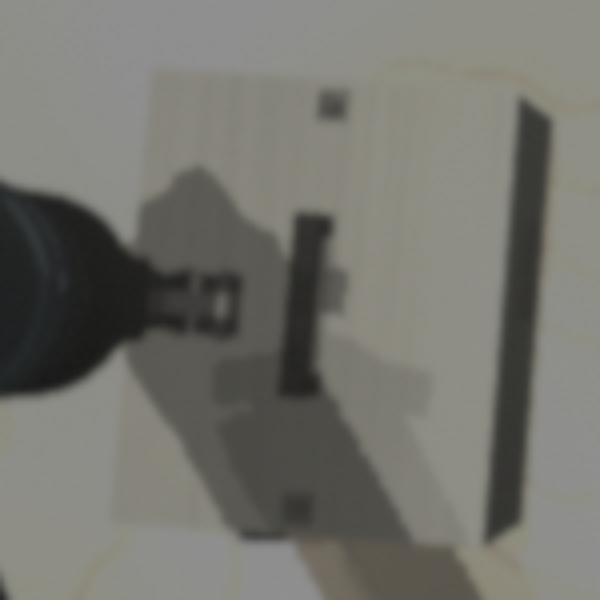

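```bash
cat >> h.py <<'E'
from scipy.optimize import least_squares
def tri(obs):  # list of (picture, uv)
    f=lambda X: np.concatenate([proj(p,X)[0]-np.array(u) for p,u in obs])
    r=least_squares(f,[.5,0.,.1]); return r.x,np.abs(r.fun).max()
E
python3 - <<'E'
from h import *
s=st(); w,t,q=arm.camera('wrist'),arm.camera('top'),arm.camera('side')
print(tri([(t,(118,236)),(q,(139,102))]))
print(tri([(t,(118,236)),(q,(139,102)),(w,(268,266))]))
print(tri([(t,(138,214)),(q,(166,166))]), tri([(t,(135.5,286.5)),(q,(116.5,198))]),tri([(t,(143,186)),(q,(189,163.5))]))
# reproj of washer features
print(proj(q,[.6442,.2955,.128]),proj(t,[.6442,.2955,.128]))
E
```

```text
t 7.71 tcp [0.5302 0.3018 0.3292] F [ 0.4  -0.14  0.24] g 0.005
(array([0.52283219, 0.27100143, 0.36951039]), np.float64(5.20257341705468))
(array([0.53026583, 0.3005844 , 0.33932904]), np.float64(13.055861426894921))
(array([0.57657257, 0.29907658, 0.15215246]), np.float64(1.525536115339662)) (array([0.4163687 , 0.30397384, 0.13239923]), np.float64(0.7642095223590388)) (array([0.6443223 , 0.2949723 , 0.12857377]), np.float64(0.11124551281494632))
[[188.75408881 163.62192085]] [[142.89605633 186.01134534]]
```

```bash
python3 - <<'E'
from h import *
r=down(0)
arm.movep([.5,.05,.06],r)
for n in ['top','side']: 
    p=shot(n,n+'_touch'); print(n,proj(p,arm.sense()['tcp_pos']))
    u=proj(p,arm.sense()['tcp_pos'])[0].astype(int); cv2.imwrite(f'pics/{n}_touchz.png',cv2.resize(p['image'][u[1]-60:u[1]+60,u[0]-60:u[0]+60],None,fx=5,fy=5))
f0=arm.sense()['contact_force']
z=.06
while z>-.04:
    z-=.003
    try: arm.movel([.5,.05,z],.05)
    except arm.MotionError as e: print(e);break
    s=arm.sense(); 
    if s['contact_force'][2]-f0[2]>4: break
st('touch'); print(z)
arm.movel([.5,.05,.1],.1)
E
```

```text
top [[250.13298884 249.56520623]]
side [[211.4782395  247.86961058]]
touch t 16.84 tcp [ 0.5003  0.05   -0.0281] F [-6.26 -0.81 28.61] g -0.004
-0.030000000000000016
```

View pics/side_touchz.png

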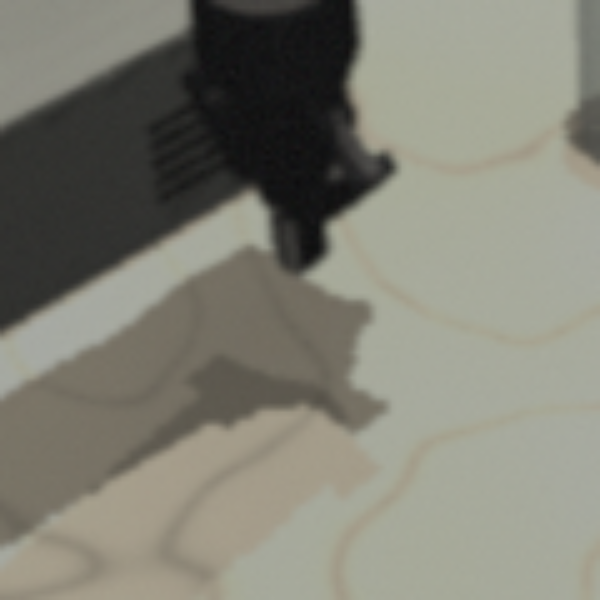

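View pics/top_touchz.png

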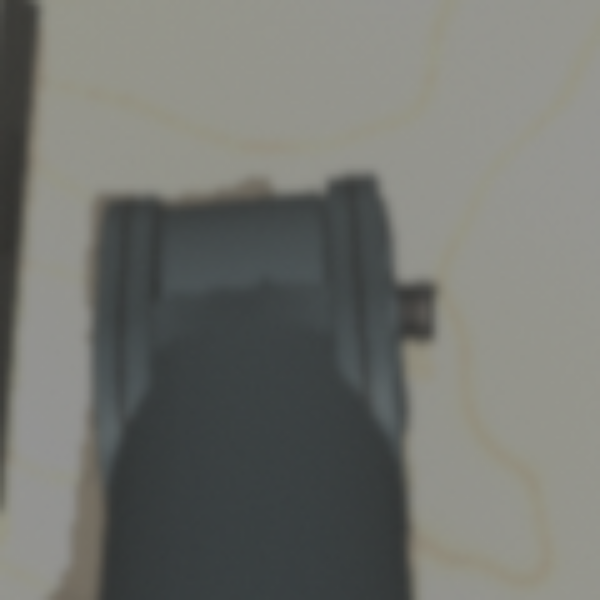

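```bash
cat >> h.py <<'E'
OFF=0.0265+0.019   # grasp point -> reported TCP, along tool z
def g(P,r):  # TCP command for grasp point P
    return list(np.asarray(P,float)+OFF*R.from_rotvec(r).as_matrix()[:,2])
E
python3 - <<'E'
from h import *
print(arm.grip_point_offset)
r=down(-.0515); x,y=.5305,.302
arm.gripper_to(.5,60)
arm.movep(g([x,y,.22],r),r)
arm.movel(g([x,y,.157],r),.1); st('at')
arm.gripper_to(0,80); st('gripped')
arm.movel(g([x,y,.17],r),.04); st('lift')
shot('side','s4')
E
```

```text
0.0187
at t 20.59 tcp [0.531 0.302 0.112] F [-0.13 -0.44  0.92] g 0.501
gripped t 20.97 tcp [0.531  0.3024 0.1125] F [-0.88 -0.03  5.65] g 0.143
lift t 21.44 tcp [0.5304 0.3019 0.1245] F [-0.13  0.31 -3.73] g 0.141
```

View pics/s4.png

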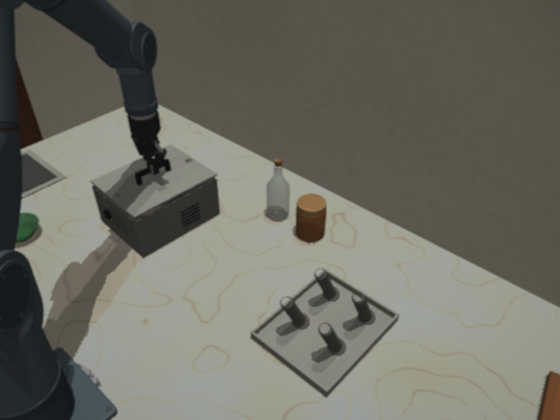

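```bash
python3 - <<'E'
from h import *
r=down(-.0515); x,y=.5305,.302
arm.movel(g([x,y,.26],r),.15); st('lift')
r2=down(0.)
arm.movep(g([.50,.02,.15],r2),r2)
arm.movel(g([.50,.02,.05],r2),.12); st('low')
z=.05
while z>.030:
    z-=.003 if z>.04 else .0015; arm.movel(g([.50,.02,z],r2),.03); s=arm.sense()
    if s['contact_force'][2]>2: break
st('down')
arm.gripper_to(.5); st('open')
arm.movel(g([.5,.02,.12],r2),.15)
arm.movep([.35,.30,.36],down(np.pi/4*0))
st(); shot('top','t5'); shot('side','s5')
E
```

```text
lift t 22.24 tcp [0.5298 0.3016 0.2135] F [ 0.58  0.3  -4.22] g 0.143
low t 24.39 tcp [0.5007 0.0202 0.0051] F [ 1.23  0.26 -3.52] g 0.143
down t 25.89 tcp [ 0.5002  0.02   -0.0096] F [-2.74 -1.1   9.11] g 0.144
open t 26.29 tcp [ 0.5002  0.02   -0.0105] F [-0.11  0.18  0.02] g 0.5
 t 28.58 tcp [0.3504 0.299  0.3591] F [0.46 1.29 0.26] g 0.497
```

View pics/t5.png

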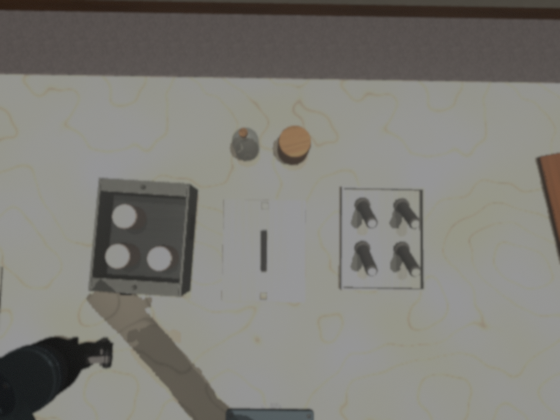

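View pics/s5.png

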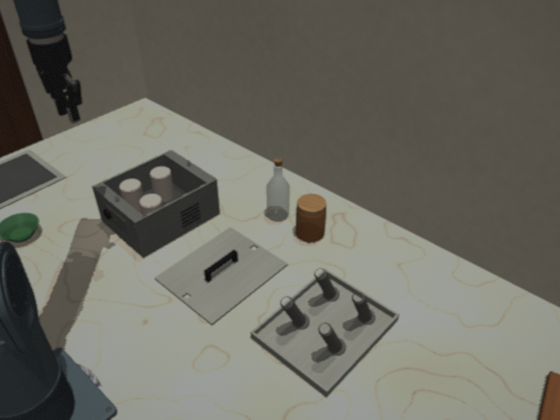

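```bash
python3 - <<'E'
from h import *
t=arm.camera('top'); q=arm.camera('side')
arm.movep([.46,.30,.40],down(-.0515)); 
w=shot('wrist','w6'); s=st()
for nm,p in [('top',t),('side',q),('wrist',w)]:
  for r in arm.silhouettes(p,'cup0_mid'):
    ys,xs=np.nonzero(r['mask']); print(nm,round(r['confidence'],2),r['centre'],r['mask'].sum(),(xs.min(),xs.max(),ys.min(),ys.max()),onz(p,r['centre'],.115).round(4))
for u in [(125,216),(118,256),(160,258)]: print(onz(t,u,.115).round(4))
print('pins',[onz(t,u,.14).round(4) for u in [(143,187),(134.5,287)]])
E
```

```text
t 29.38 tcp [0.4594 0.3001 0.3994] F [-0.    0.32  0.29] g 0.499
top 0.67 [163.9, 257.9] 659 (np.int64(148), np.int64(178), np.int64(244), np.int64(270)) [0.4811 0.2457 0.115 ]
side 0.72 [148.8, 201.6] 364 (np.int64(140), np.int64(162), np.int64(194), np.int64(215)) [0.4732 0.253  0.115 ]
wrist 0.9 [239.9, 171.8] 1794 (np.int64(216), np.int64(260), np.int64(145), np.int64(195)) [0.4761 0.2629 0.115 ]
[0.5758 0.3379 0.115 ]
[0.4842 0.3504 0.115 ]
[0.4808 0.2546 0.115 ]
pins [array([0.6405, 0.2918, 0.14  ]), array([0.4172, 0.303 , 0.14  ])]
```

View pics/w6.png

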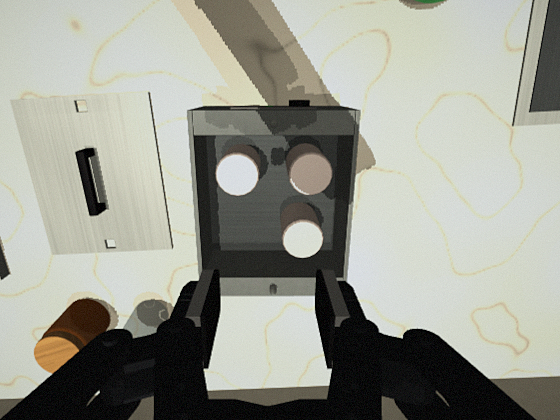

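```bash
python3 - <<'E'
from h import *
w=arm.camera('wrist'); t=shot('top','t6')
for u in [(237,174),(311,173),(303,238)]:
    P=onz(w,u,.115); print(P.round(4), proj(t,P).round(1))
print('pins w',[onz(w,u,.14).round(4) for u in [(273,287),(279,152)]])
im=t['image']; cv2.imwrite('pics/t6z.png',cv2.resize(im[160:310,80:340],None,fx=3,fy=3))
E
```

```text
[0.4774 0.2598 0.115 ] [[157.7 259.4]]
[0.4809 0.3557 0.115 ] [[115.6 257.4]]
[0.5718 0.3437 0.115 ] [[122.4 217.7]]
pins w [array([0.6318, 0.2992, 0.14  ]), array([0.4475, 0.3147, 0.14  ])]
```

View pics/t6.png

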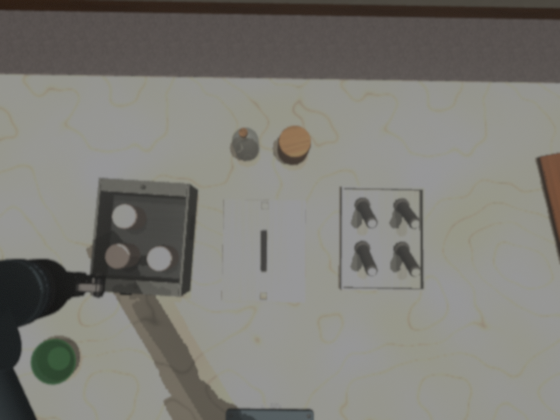

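View pics/t6z.png

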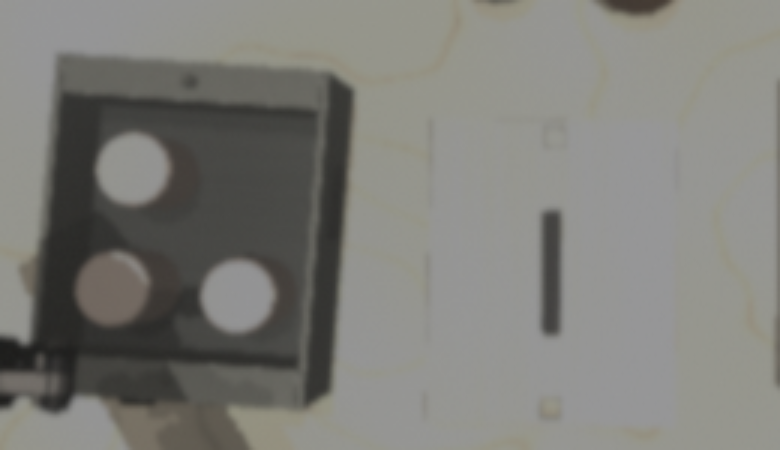

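```bash
python3 - <<'E'
from h import *
t=arm.camera('top'); q=arm.camera('side')
T=[(415.5,271.8),(372.3,270.9),(415,223.6),(371.8,223.2)]
S=[(325.5,326.8),(286.8,301.4),(358.2,297.3),(320.5,273.6)]
X=[]
for i in range(4):
    P,e=tri([(t,T[i]),(q,S[i])]); X.append(P); print(i,P.round(4),round(e,2))
X=np.array(X); print(X.mean(0))
# model fit: rack centre x,y,yaw, tip z  (tip = c + R(±55 - dx, ±50)); use joint reprojection
def tips(v): 
    x,y,a,z=v; c,s=np.cos(a),np.sin(a); return [np.array([x+c*u-s*w,y+s*u+c*w,z]) for u,w in [(-.055,-.05),(-.055,.05),(.055,-.05),(.055,.05)]]
f=lambda v: np.concatenate([np.r_[proj(t,P)[0]-T[i],proj(q,P)[0]-S[i]] for i,P in enumerate(tips(v))])
r=least_squares(f,[.49,-.27,0,.115]); print(r.x.round(4),np.abs(r.fun).max()); print(r.fun.reshape(4,4).round(1))
E
```

```text
0 [ 0.4581 -0.3292  0.1226] 0.68
1 [ 0.4581 -0.2307  0.1198] 0.31
2 [ 0.5672 -0.3303  0.1173] 0.3
3 [ 0.5673 -0.2309  0.1173] 0.54
[ 0.51265211 -0.28028197  0.11924862]
[ 0.5127 -0.2802 -0.0032  0.1192] 1.6518653337206501
[[ 0.4 -0.4 -0.6  1.7]
 [-0.1 -0.2 -0.6  0.1]
 [ 0.5 -0.4 -0.1 -0.6]
 [ 0.4 -0.7 -0.5 -0.8]]
```

```bash
cat >> h.py <<'E'
U=np.array([-np.sin(np.radians(25)),0,np.cos(np.radians(25))])
def tilt(tw=0):
    b,a=np.cos(np.radians(25)),np.sin(np.radians(25))
    M=np.array([[-b,0,-a],[0,1,0],[a,0,-b]]).T
    return (R.from_matrix(M)*R.from_euler('z',tw)).as_rotvec()
SEAT={0:np.array([.4577,-.3301,.118]),1:np.array([.4577,-.2301,.118]),2:np.array([.5677,-.3303,.118]),3:np.array([.5677,-.2303,.118])}
SEAT={k:v-.0365*U for k,v in SEAT.items()}
DG=0.0225  # commanded grasp point above cup mid
E
python3 - <<'E'
from h import *
for tw in (0,np.pi/2,-np.pi/2):
  r=tilt(tw)
  for k in SEAT:
    for d in (0,.12):
        j=ik(g(SEAT[k]+U*(DG+d),r),r); print(round(tw,1),k,d,None if j is None else j.round(2).tolist())
for yaw in (np.pi/4-.05,-np.pi/4-.05): print(yaw,ik(g([.575,.342,.095],down(yaw)),down(yaw)))
E
```

```text
0 0 0 [0.98, 0.55, -0.36, 2.11, -0.49, 0.2, 2.74]
0 0 0.12 [1.08, 0.29, -0.36, 2.13, -0.45, 0.45, 2.7]
0 1 0 [1.25, 0.64, -0.92, 2.24, 1.33, 0.28, 0.85]
0 1 0.12 [0.74, 0.16, -0.18, 2.29, -0.57, 0.37, 2.63]
0 2 0 [0.7, 0.63, -0.18, 1.9, -0.47, 0.28, 2.58]
0 2 0.12 [0.57, 0.39, 0.06, 1.96, -0.59, 0.5, 2.67]
0 3 0 [0.83, 0.62, -0.55, 2.02, 0.72, 0.21, 1.32]
0 3 0.12 [0.09, 0.31, 0.41, 2.12, -0.78, 0.45, 2.69]
1.6 0 0 [0.55, 0.53, 0.17, 2.13, -1.22, 0.38, 1.81]
1.6 0 0.12 [0.02, 0.38, 0.91, 2.18, -1.08, 0.72, 1.7]
1.6 1 0 [1.25, 0.64, -0.92, 2.24, 1.33, 0.28, -0.72]
1.6 1 0.12 [-0.25, 0.2, 0.92, 2.34, -0.97, 0.51, 1.46]
1.6 2 0 [0.38, 0.63, 0.24, 1.92, -1.07, 0.42, 1.5]
1.6 2 0.12 [-0.1, 0.56, 0.96, 2.0, -1.18, 0.8, 1.57]
1.6 3 0 [0.13, 0.58, 0.33, 2.06, -1.29, 0.35, 1.58]
1.6 3 0.12 [-0.09, 0.34, 0.63, 2.13, -0.92, 0.5, 1.25]
-1.6 0 0 [0.55, 0.53, 0.17, 2.13, -1.22, 0.38, -1.33]
-1.6 0 0.12 [-0.11, 0.47, 1.1, 2.19, -1.18, 0.82, -1.36]
-1.6 1 0 [1.25, 0.64, -0.92, 2.24, 1.33, 0.28, 2.42]
-1.6 1 0.12 [-0.4, 0.26, 1.11, 2.34, -1.07, 0.58, -1.58]
-1.6 2 0 [0.17, 0.69, 0.53, 1.94, -1.3, 0.56, -1.48]
-1.6 2 0.12 [-0.18, 0.64, 1.09, 2.0, -1.26, 0.9, -1.51]
-1.6 3 0 [0.97, 0.68, -0.74, 2.02, 1.03, 0.3, 2.64]
-1.6 3 0.12 [-0.42, 0.51, 1.1, 2.14, -1.22, 0.72, -1.65]
0.7353981633974482 [-0.72711064  0.75406165  0.18514911  1.58767997 -0.17389114  0.81603542
  1.83454122]
-0.8353981633974483 [-0.82028872  0.77095471  0.32744548  1.59414585 -0.30917074  0.82798387
  0.36685221]
```

```bash
cat >> h.py <<'E'
CUP={'A':(.4805,.258),'B':(.4845,.352),'D':(.575,.342)}
def pick(n,yaw=-.835):
    x,y=CUP[n]; r=down(yaw)
    arm.gripper_to(.9,40)
    arm.movep(g([x,y,.20],r),r); 
    arm.movel(g([x,y,.12],r),.15); st('mid')
    arm.movel(g([x,y,.095],r),.06); st('at')
    arm.gripper_to(0,40); s=st('gripped')
    if not .4<s['grip_width']<.85: raise SystemExit('bad grip')
    arm.movel(g([x,y,.13],r),.08); st('lift')
    arm.movel(g([x,y,.30],r),.25); st('up')
E
python3 - <<'E'
from h import *
pick('D')
shot('side','s7'); shot('wrist','w7')
E
```

```text
mid t 31.91 tcp [0.5758 0.3424 0.0757] F [ 0.25 -0.05  0.06] g 0.899
at t 32.48 tcp [0.5749 0.3419 0.0492] F [-0.39  0.16  0.44] g 0.897
gripped t 32.77 tcp [0.5755 0.3423 0.0502] F [0.1  0.04 3.64] g 0.681
lift t 33.37 tcp [0.5749 0.3421 0.0847] F [ 0.24  0.26 -2.4 ] g 0.683
up t 34.2 tcp [0.5739 0.3416 0.2526] F [-0.43 -0.39 -2.63] g 0.677
```

View pics/s7.png

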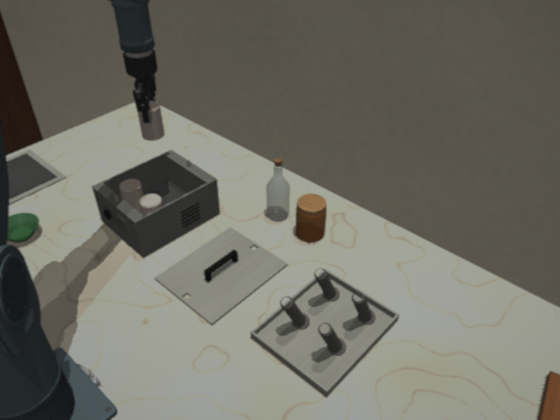

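View pics/w7.png

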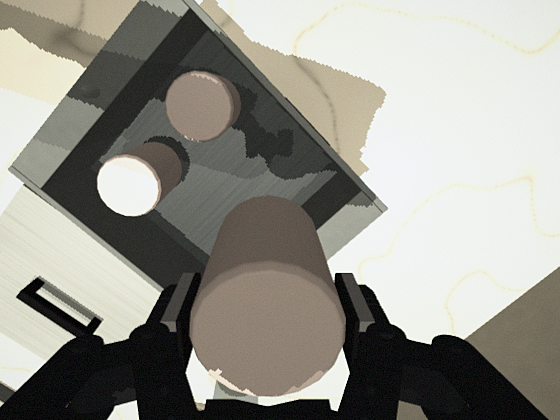

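```bash
cat >> h.py <<'E'
def togo(k,tw,d=.125):
    r=tilt(tw)
    arm.movep(g([.5,.05,.30],down(-tw)),down(-tw))
    arm.movep(g(SEAT[k]+U*(DG+d+.06),r),r); 
    arm.movel(g(SEAT[k]+U*(DG+d),r),.15); st('pre')
E
python3 - <<'E'
from h import *
togo(2,1.3)
print(arm.sense()['joint_pos'].round(2))
for n in ('side','top'):
    p=shot(n,n+'8'); m=SEAT[2]+U*.125
    print(n,proj(p,[m+U*.0425,m-U*.0425,SEAT[2]+.0365*U]).round(1).tolist())
    a,b=proj(p,m)[0].astype(int); cv2.imwrite(f'pics/{n}8z.png',cv2.resize(p['image'][b-70:b+90,a-80:a+80],None,fx=4,fy=4)); print(a-80,b-70)
E
```

```text
pre t 37.43 tcp [ 0.5402 -0.3302  0.1776] F [ 0.24 -0.73 -1.6 ] g 0.675
[-0.    0.48  0.8   2.   -1.06  0.72  1.76]
side [[347.3, 270.8], [354.5, 288.4], [358.1, 297.0]]
271 209
top [[434.5, 248.1], [421.5, 231.2], [415.3, 223.1]]
347 169
```

View pics/side8z.png

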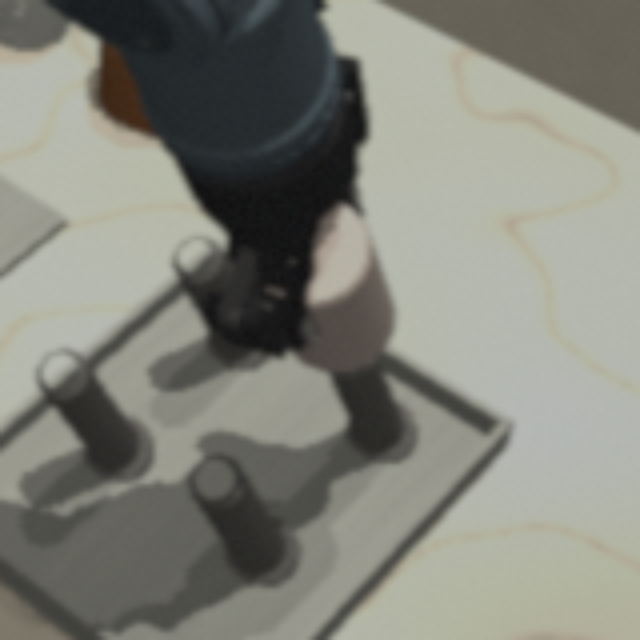

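View pics/top8z.png

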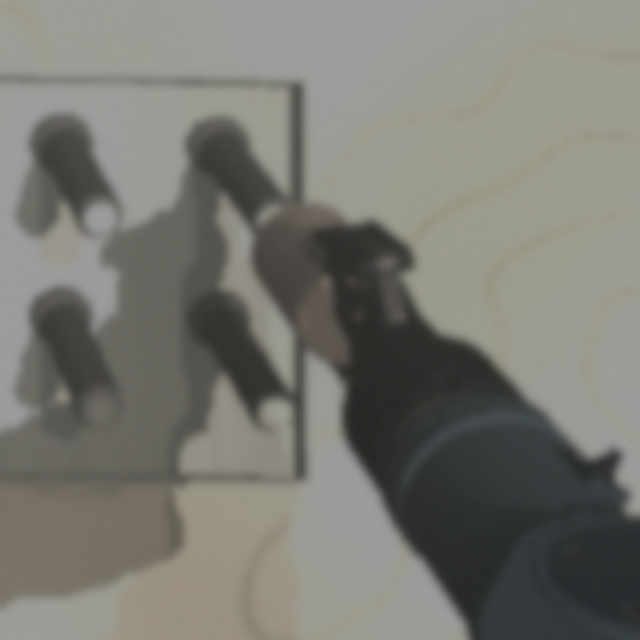

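```bash
cat >> h.py <<'E'
def cyl(m,u,rad,h,n=48):
    u=u/np.linalg.norm(u); a=np.cross(u,[0,1,0.1]); a/=np.linalg.norm(a); b=np.cross(u,a)
    th=np.linspace(0,2*np.pi,n)
    ring=np.outer(np.cos(th),a)+np.outer(np.sin(th),b)
    return m+u*h/2+rad*ring, m-u*h/2+rad*ring
def overlay(p,items,f,c,half=80,sc=4):
    im=p['image'].copy(); 
    a,b=np.array(c).astype(int); x0,y0=max(a-half,0),max(b-half,0)
    im=cv2.resize(im[y0:b+half,x0:a+half],None,fx=sc,fy=sc)
    for (m,u,rad,h),col in items:
        for ring in cyl(m,u,rad,h):
            pts=((proj(p,ring)-[x0,y0]+.5)*sc).astype(int); cv2.polylines(im,[pts],False,col,1)
    cv2.imwrite(f'pics/{f}.png',im)
E
python3 - <<'E'
from h import *
m=SEAT[2]+U*.125
its=[((m,U,.029,.085),(0,255,0))]+[((SEAT[k]+(.0365-.0625)*U,U,.014,.125),(0,0,255)) for k in SEAT]
for n in ('side','top'):
    p=arm.camera(n); overlay(p,its,n+'9',proj(p,m)[0]+[0,10])
E
```

```text
(no output)
```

View pics/side9.png

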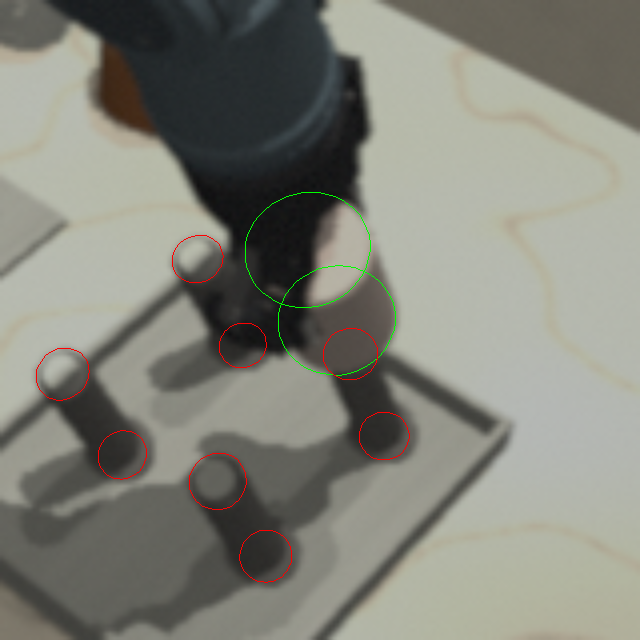

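View pics/top9.png

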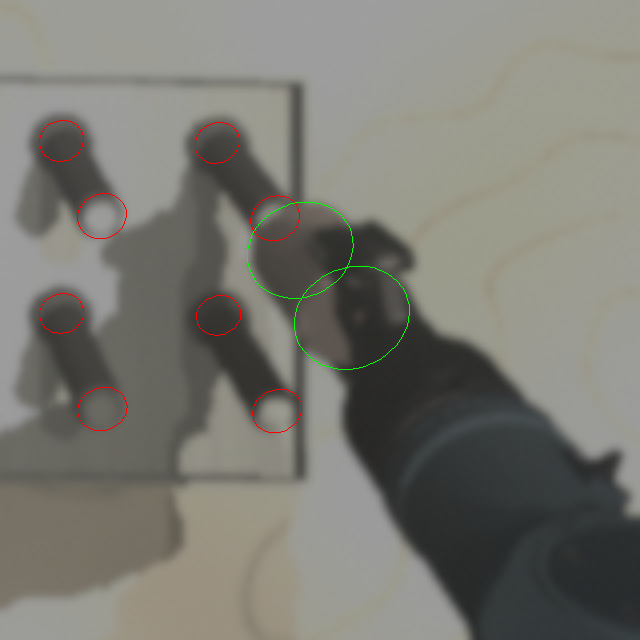

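```bash
cat >> h.py <<'E'
def insert(k,tw):
    r=tilt(tw)
    f0=arm.sense()['contact_force'].copy()
    for d in (.10,.08,.06,.04,.02,.012,.006,.003,.000):
        arm.movel(g(SEAT[k]+U*(DG+d),r),.08 if d>.01 else .03)
        s=arm.sense(); F=s['contact_force']-f0; print(d,F.round(1),end=' ')
        if np.linalg.norm(F)>8: print('contact'); break
    print(); st('ins'); return d
def release(k,tw,d=0):
    r=tilt(tw)
    arm.gripper_to(.95); st('open')
    arm.movel(g(SEAT[k]+U*(DG+d+.06),r),.15)
    arm.movel(g(SEAT[k]+U*(DG+d+.13),r),.2); st('clear')
E
python3 - <<'E'
from h import *
d=insert(2,1.3); m=SEAT[2]+U*d
for n in ('side','top'):
    p=arm.camera(n); overlay(p,[((m,U,.029,.085),(0,255,0))],n+'10',proj(p,m)[0])
E
```

```text
0.1 [ 0.7 -0.2 -0.7] 0.08 [-0.  -0.2  0.5] 0.06 [-1.1 -0.1  0. ] 0.04 [-0.3  0.1 -0.8] 0.02 [-0.3 -1.1  0.1] 0.012 [-1.  -0.3 -1.2] 0.006 [ 0.  -0.5 -1.5] 0.003 [ 0.3 -0.6 -1.4] 0.0 [-13.9   6.6  20.5] contact

ins t 40.8 tcp [ 0.5922 -0.3306  0.0659] F [-13.68   6.73  18.79] g 0.68
```

View pics/side10.png

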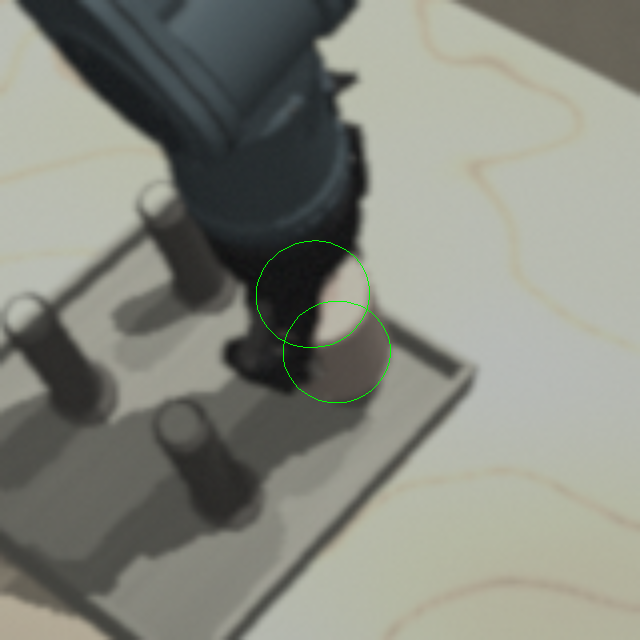

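```bash
sed -i 's/,.003,.000)/,.002)/' h.py; python3 - <<'E'
from h import *
arm.movel(g(SEAT[2]+U*(DG+.0015),tilt(1.3)),.03)
release(2,1.3)
arm.movep(g([.5,.05,.30],down(-.835)),down(-.835))
m=SEAT[2]
for n in ('side','top'):
    p=arm.camera(n); overlay(p,[((m,U,.029,.085),(0,255,0))],n+'11',proj(p,m)[0]-[30,0],half=100,sc=3)
    cv2.imwrite('pics/%s11f.png'%n,p['image'])
st()
E
```

```text
open t 41.51 tcp [ 0.5924 -0.3302  0.0653] F [-0.04  0.27 -0.33] g 0.951
clear t 42.55 tcp [ 0.5383 -0.3296  0.1813] F [ 0.28  0.69 -0.2 ] g 0.951
 t 44.09 tcp [0.5    0.0487 0.2543] F [-0.2  -0.62 -0.61] g 0.954
```

View pics/side11.png

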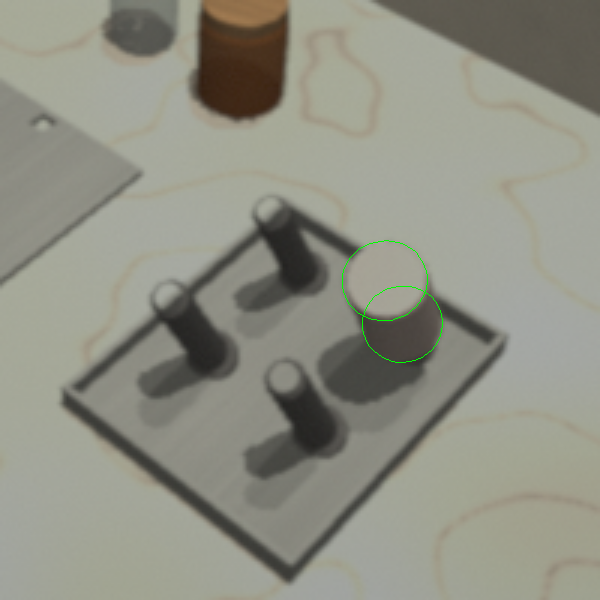

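View pics/top11f.png

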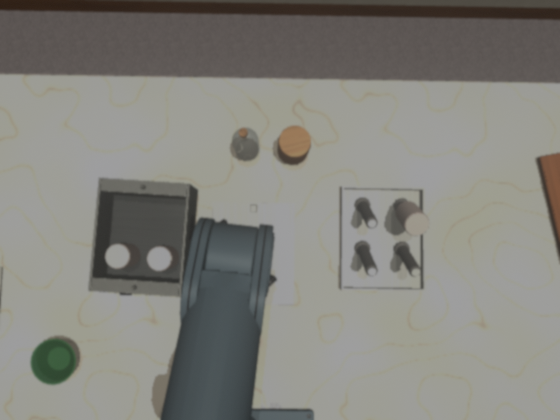

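```bash
python3 - <<'E'
from h import *
pick('A')
for tw in (1.3,1.0,1.6,.7):
    try: togo(3,tw); print('tw',tw); break
    except arm.MotionError as e: print(tw,e)
print(arm.sense()['joint_pos'].round(2))
its=[((SEAT[3]+U*.125,U,.029,.085),(0,255,0)),((SEAT[2],U,.029,.085),(0,255,0))]
for n in ('side','top'):
    p=arm.camera(n); overlay(p,its,n+'12',proj(p,its[0][0][0])[0]+[0,10])
E
```

```text
mid t 45.92 tcp [0.4815 0.2576 0.0754] F [ 1.48  0.22 -0.61] g 0.902
at t 46.49 tcp [0.4804 0.2578 0.0493] F [-0.19 -0.51 -0.79] g 0.903
gripped t 46.8 tcp [0.4807 0.258  0.0501] F [-2.   -1.15  5.84] g 0.687
lift t 47.38 tcp [0.4804 0.2583 0.0847] F [ 0.85  0.67 -2.72] g 0.685
up t 48.22 tcp [0.4794 0.2577 0.253 ] F [-0.36  0.46 -2.18] g 0.68
pre t 50.71 tcp [ 0.5403 -0.2298  0.1775] F [ 0.38  0.04 -1.81] g 0.684
tw 1.3
[-0.37  0.45  1.02  2.14 -1.13  0.66  1.7 ]
```

View pics/side12.png

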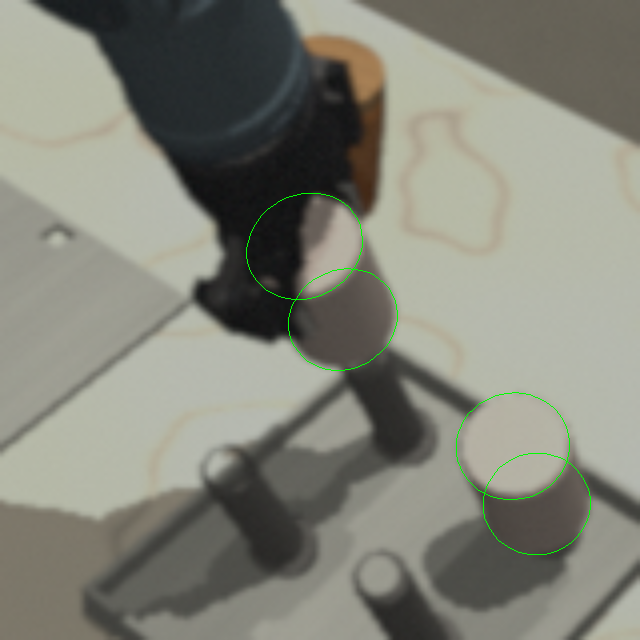

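View pics/top12.png

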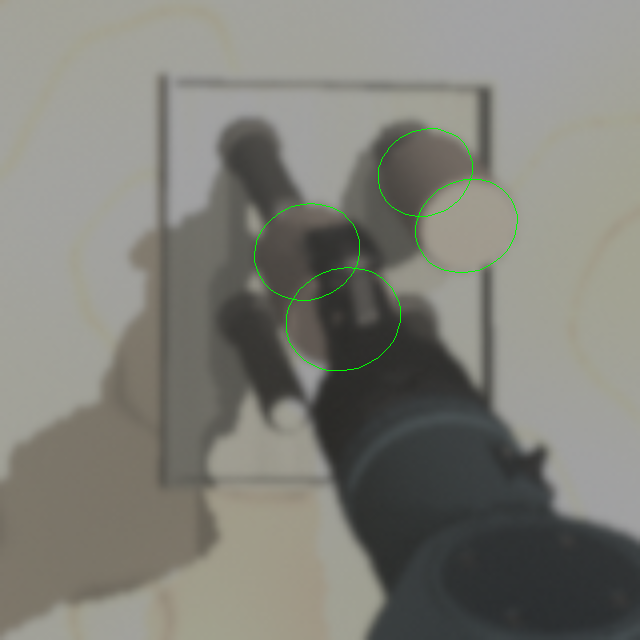

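```bash
python3 - <<'E'
from h import *
d=insert(3,1.3)
if d>.004: raise SystemExit('early contact')
release(3,1.3)
arm.movep(g([.5,.05,.30],down(-.835)),down(-.835))
pick('B')
for tw in (1.3,1.0,1.6,.7):
    try: togo(0,tw); print('tw',tw); break
    except arm.MotionError as e: print(tw,e)
print(arm.sense()['joint_pos'].round(2))
its=[((SEAT[0]+U*.125,U,.029,.085),(0,255,0)),((SEAT[2],U,.029,.085),(0,255,0)),((SEAT[3],U,.029,.085),(0,255,0))]
for n in ('side','top'):
    p=arm.camera(n); overlay(p,its,n+'13',proj(p,its[0][0][0])[0]+[0,-10])
E
```

```text
0.1 [-1.  -0.5  0. ] 0.08 [-0.5 -0.1 -0.1] 0.06 [-0.5 -0.5  0.2] 0.04 [-0.8  0.5 -0.4] 0.02 [-0.2 -0.7 -0.4] 0.012 [-0.4  0.4 -1. ] 0.006 [-0.4 -0.8 -0.7] 0.002 [-3.3 -0.1  3.6] 
ins t 53.75 tcp [ 0.5922 -0.2306  0.0663] F [-2.72  0.17  2.35] g 0.682
open t 54.11 tcp [ 0.5922 -0.2303  0.066 ] F [-0.16  0.05 -0.02] g 0.952
clear t 55.14 tcp [ 0.5383 -0.2296  0.1812] F [ 0.56 -0.14 -0.65] g 0.944
mid t 58.38 tcp [0.4854 0.3518 0.0753] F [-0.46  0.64  0.17] g 0.899
at t 58.94 tcp [0.4845 0.3518 0.0493] F [0.28 0.42 0.21] g 0.901
gripped t 59.24 tcp [0.4851 0.3524 0.0502] F [0.47 0.17 4.94] g 0.669
lift t 59.83 tcp [0.4844 0.3521 0.0847] F [ 0.81 -1.03 -1.83] g 0.671
up t 60.67 tcp [0.4834 0.3516 0.2529] F [ 0.26 -0.1  -2.4 ] g 0.674
pre t 63.85 tcp [ 0.4303 -0.3299  0.1775] F [-0.08 -0.24 -2.6 ] g 0.674
tw 1.3
[ 0.23  0.29  0.64  2.17 -0.93  0.62  1.83]
```

View pics/side13.png

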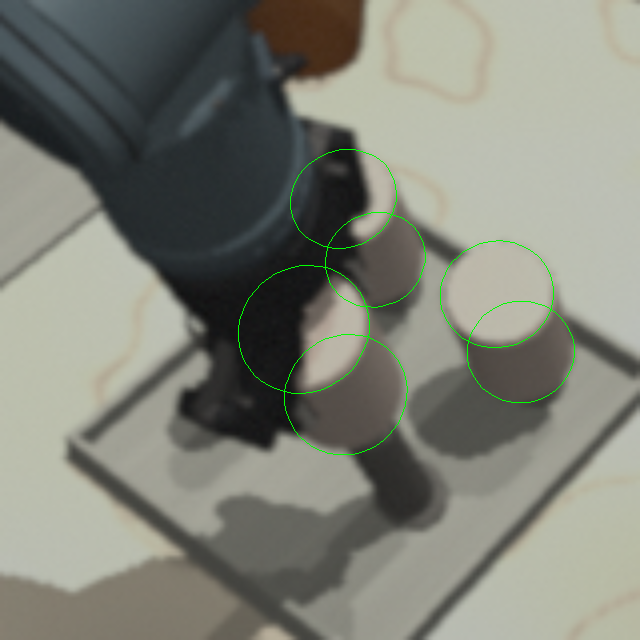

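View pics/top13.png

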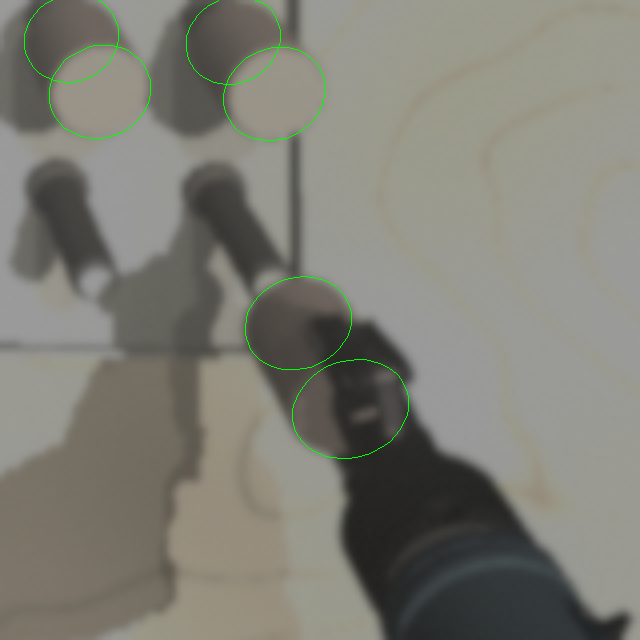

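```bash
python3 - <<'E'
from h import *
d=insert(0,1.3)
if d>.004: raise SystemExit('early contact')
release(0,1.3)
arm.movep(g([.42,-.05,.36],down(-.6)),down(-.6))
arm.movep([.40,.36,.36],down(0))
arm.hold(.3)
t=shot('top','t14'); q=shot('side','s14'); st()
its=[((SEAT[k],U,.029,.085),(0,255,0)) for k in (0,2,3)]
overlay(q,its,'s14o',proj(q,SEAT[2]-[.05,0,0])[0],half=70)
for nm,p in (('top',t),('side',q)):
  r=arm.silhouettes(p,'cover_grip')
  if r:
    m=r[0]['mask'].astype(np.uint8); c=max(cv2.findContours(m,0,2)[0],key=cv2.contourArea); print(nm,r[0]['confidence'],cv2.approxPolyDP(c,8,True).reshape(-1,2).tolist())
cv2.imwrite('pics/t14z.png',cv2.resize(t['image'][165:315,190:340],None,fx=4,fy=4,interpolation=cv2.INTER_CUBIC))
E
```

```text
0.1 [-0.9  0.4  0.3] 0.08 [-0.3  0.7  0.3] 0.06 [-0.9  0.2  1.3] 0.04 [-0.1  0.6  0.7] 0.02 [-0.3 -1.   0.6] 0.012 [ 0.3  0.5 -0.6] 0.006 [-1.4  0.3  0.9] 0.002 [-2.5  1.3  4.7] 
ins t 66.9 tcp [ 0.482  -0.3305  0.0663] F [-2.34  0.92  2.27] g 0.674
open t 67.27 tcp [ 0.4822 -0.3301  0.0659] F [ 0.61 -0.7  -0.62] g 0.953
clear t 68.3 tcp [ 0.4284 -0.3295  0.1812] F [0.18 1.43 1.1 ] g 0.951
 t 71.42 tcp [0.4002 0.3597 0.36  ] F [-0.55  0.21  0.3 ] g 0.952
top 0.9 [[213, 201], [210, 303], [292, 304], [294, 204]]
side 0.72 [[277, 259], [220, 224], [147, 274], [202, 319]]
```

View pics/s14o.png

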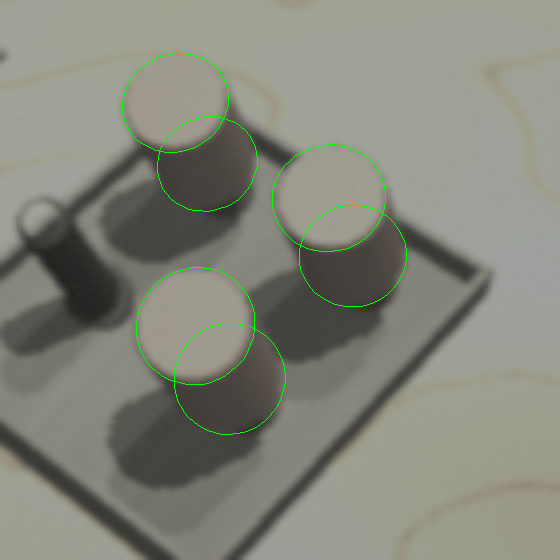

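View pics/t14.png

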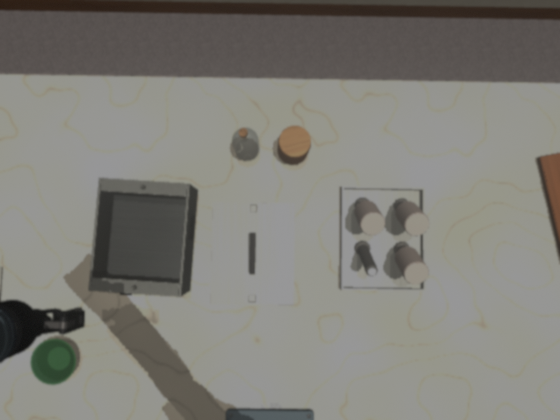

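View pics/t14z.png

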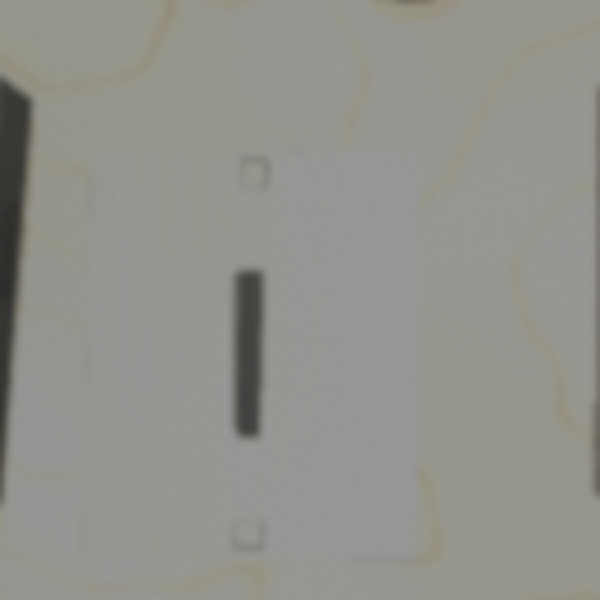

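View pics/s14.png

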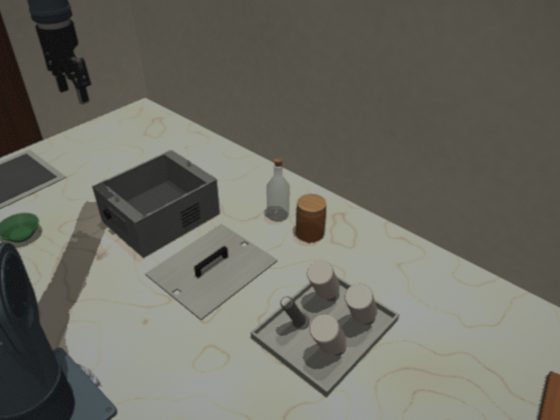

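```bash
python3 - <<'E'
from h import *
t=arm.camera('top')
H=[onz(t,u,.006) for u in [(252,298.75),(253.6,208.5)]]; B=[onz(t,u,.040) for u in [(252,274.2),(252.4,232.8)]]
print(H,B); c=(H[0]+H[1])/2; yaw=np.arctan2(*(H[1]-H[0])[[1,0]]); print(c,yaw,np.linalg.norm(H[1]-H[0]),(B[0]+B[1])/2)
d=np.array([np.cos(yaw),np.sin(yaw)])
arm.gripper_to(.5,80)
xy=c[:2]+d*.0485
arm.movep([xy[0],xy[1],.30],down(yaw)); arm.movel([xy[0],xy[1],.2075],.2); arm.hold(.3)
s=st(); w=shot('wrist','w15')
r=arm.silhouettes(w,'cover_grip'); print(r[0]['confidence'],r[0]['centre']) if r else 0
E
```

```text
[array([0.37736133, 0.04709362, 0.006     ]), array([0.60468113, 0.04659499, 0.006     ])] [array([0.44100991, 0.04677112, 0.04      ]), array([0.54218663, 0.04737913, 0.04      ])]
[0.49102123 0.04684431 0.006     ] -0.002193483036077845 0.2273203466972017 [0.49159827 0.04707513 0.04      ]
 t 74.25 tcp [0.5401 0.0469 0.2084] F [ 0.24  0.38 -0.52] g 0.502
0.59 [268.8, 115.7]
```

View pics/w15.png

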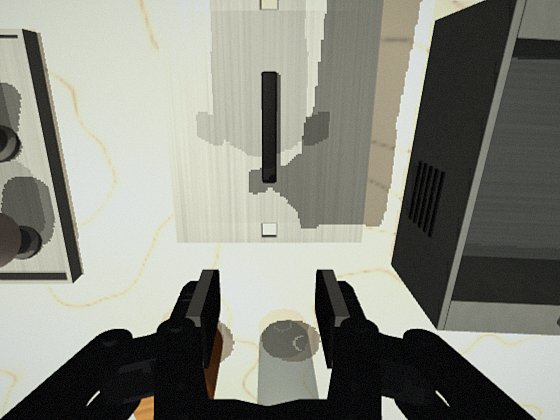

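```bash
python3 - <<'E'
from h import *
w=arm.camera('wrist')
a,b=[onz(w,u,.040) for u in [(269,71),(269.5,182.5)]]
h=[onz(w,u,.006) for u in [(268.7,3),(269.3,230)]]
print(a,b,np.linalg.norm(a-b),(a+b)/2,np.arctan2(*(b-a)[[1,0]])); print(h,(h[0]+h[1])/2,np.arctan2(*(h[1]-h[0])[[1,0]]))
c=(a+b)/2; x,y=c[0],c[1]; yaw=np.arctan2(*(b-a)[[1,0]]); r=down(yaw)
print('cmd',x,y,yaw)
arm.movep(g([x,y,.10],r),r)
arm.movel(g([x,y,.036],r),.1); st('at')
arm.gripper_to(0,80); st('grip')
arm.movel(g([x,y,.06],r),.06); st('lift')
arm.movel(g([x,y,.24],r),.2); st('up')
w=shot('wrist','w16')
E
```

```text
[0.44148395 0.04834469 0.04      ] [0.54248677 0.04874804 0.04      ] 0.10100362295737508 [0.49198536 0.04854637 0.04      ] 0.003993345562032262
[array([0.3820174 , 0.04826561, 0.006     ]), array([0.60592792, 0.04869245, 0.006     ])] [0.49397266 0.04847903 0.006     ] 0.0019062758207263881
cmd 0.49198536020228156 0.04854636527590927 0.003993345562032262
at t 75.88 tcp [ 0.4926  0.0485 -0.009 ] F [ 0.58  0.16 -0.51] g 0.501
grip t 76.25 tcp [ 0.4925  0.0486 -0.0087] F [-1.14 -0.15  6.27] g 0.142
lift t 76.8 tcp [0.4921 0.0487 0.0147] F [-0.2  -0.05 -4.54] g 0.141
up t 77.85 tcp [0.4909 0.0484 0.1934] F [-0.53  0.36 -3.97] g 0.143
```

View pics/w16.png

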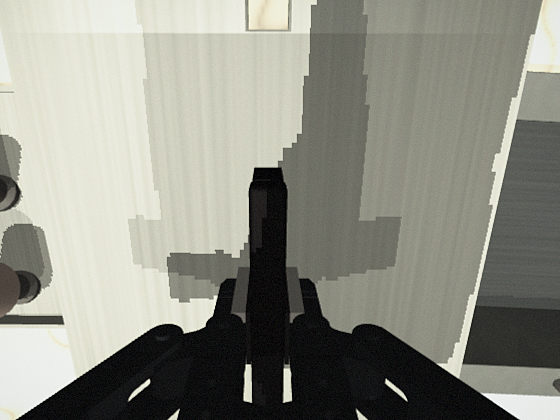

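```bash
python3 - <<'E'
from h import *
x,y=.5305,.302; r=down(-.0515)
arm.movel(g([.492,.0485,.30],r),.2)
arm.movep(g([x,y,.30],r),r)
arm.movel(g([x,y,.20],r),.15)
arm.movel(g([x,y,.190],r),.05); arm.hold(.3); st()
w=shot('wrist','w17'); q=shot('side','s17'); t=shot('top','t17')
cv2.imwrite('pics/s17z.png',cv2.resize(q['image'][100:260,70:240],None,fx=4,fy=4,interpolation=cv2.INTER_CUBIC))
cv2.imwrite('pics/w17z.png',cv2.resize(w['image'][0:80,210:330],None,fx=6,fy=6,interpolation=cv2.INTER_CUBIC))
dv=np.array([np.cos(-.0515),np.sin(-.0515),0])
c=np.array([x,y,0])
for s in (-1,1):
    P=c+s*.114*dv
    for nm,p in (('w',w),('s',q),('t',t)): print(s,nm,'pin top/base',proj(p,[P+[0,0,.142],P+[0,0,.122]]).round(1).tolist(),'hole',proj(p,[P+[0,0,.160]]).round(1).tolist())
E
```

```text
t 80.83 tcp [0.5306 0.3021 0.1446] F [ 0.11  0.7  -4.11] g 0.143
-1 w pin top/base [[267.4, 13.8], [267.4, 22.0]] hole [[267.4, 4.5]]
-1 s pin top/base [[115.7, 194.4], [117.3, 200.6]] hole [[114.3, 188.6]]
-1 t pin top/base [[132.0, 287.3], [134.7, 286.4]] hole [[129.5, 288.2]]
1 w pin top/base [[267.4, 416.6], [267.4, 391.5]] hole [[267.4, 443.0]]
1 s pin top/base [[188.1, 159.3], [188.9, 165.3]] hole [[187.4, 153.8]]
1 t pin top/base [[140.9, 185.2], [143.4, 186.3]] hole [[138.6, 184.2]]
```

View pics/w17.png

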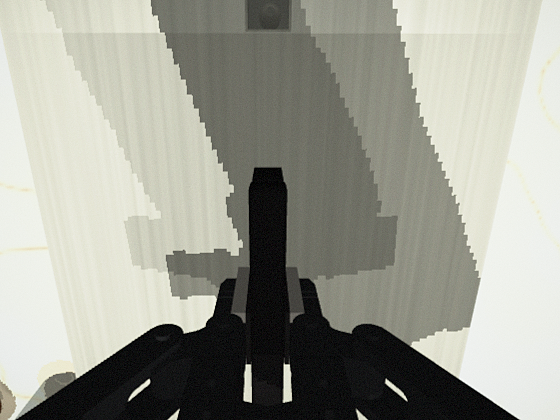

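View pics/s17z.png

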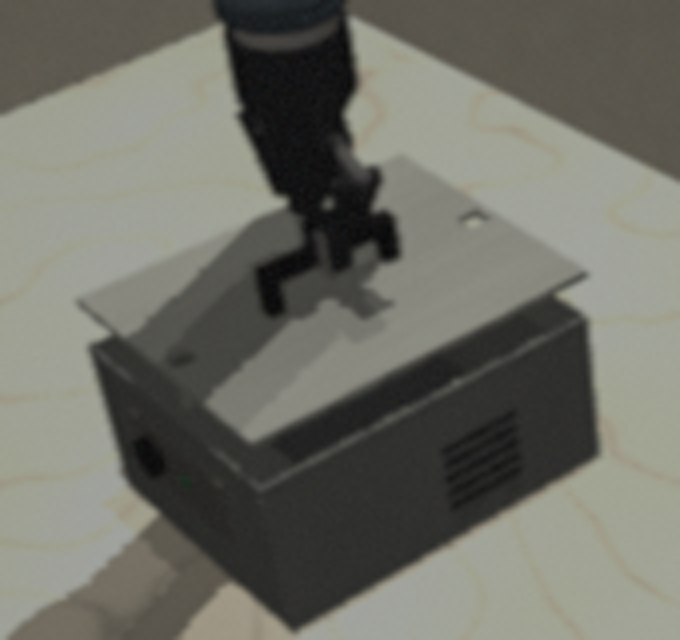

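View pics/w17z.png

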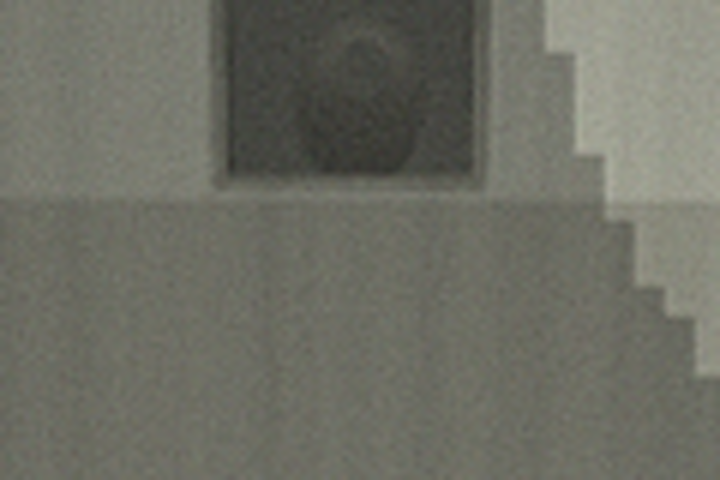

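```bash
python3 - <<'E'
from h import *
x,y=.5305,.302; dv=np.array([np.cos(-.0515),np.sin(-.0515),0]); nv=np.array([-dv[1],dv[0],0])
w=arm.camera('wrist'); q=arm.camera('side')
N=np.array([x,y,0])-.114*dv
for z in (.160,.154):
    print(z,'edge far',proj(w,N+.008*dv+[0,0,z]).round(1),'L/R',proj(w,[N+.008*dv-.008*nv+[0,0,z],N+.008*dv+.008*nv+[0,0,z]]).round(1).tolist())
for dx in (-.004,-.002,0): print('pin top',dx,proj(w,N+dx*dv+[0,0,.142]).round(1), 'base far edge',proj(w,N+(dx+.005)*dv+[0,0,.122]).round(1))
P=np.array([x,y,.160])
print('side jac px/mm', [(proj(q,P+d)-proj(q,P)).round(3)[0] for d in (dv*.001,nv*.001,np.array([0,0,.001]))])
E
```

```text
0.16 edge far [[267.5  28. ]] L/R [[247.0, 28.0], [288.1, 28.0]]
0.154 edge far [[267.5  30.4]] L/R [[247.8, 30.4], [287.3, 30.4]]
pin top -0.004 [[267.5   3.4]] base far edge [[267.5  24.5]]
pin top -0.002 [[267.5   8.7]] base far edge [[267.5  29.1]]
pin top 0 [[267.5  14. ]] base far edge [[267.5  33.7]]
side jac px/mm [array([ 0.32 , -0.153]), array([-0.217, -0.153]), array([-0.058, -0.315])]
```

```bash
python3 - <<'E'
from h import *
x,y=.5280,.3027; r=down(-.0515)
arm.movel(g([x,y,.1835],r),.05); arm.hold(.3); st()
w=shot('wrist','w18')
cv2.imwrite('pics/w18z.png',cv2.resize(w['image'][0:80,210:330],None,fx=6,fy=6,interpolation=cv2.INTER_CUBIC))
q=shot('side','s18')
cv2.imwrite('pics/s18z.png',cv2.resize(q['image'][130:230,90:215],None,fx=6,fy=6,interpolation=cv2.INTER_CUBIC))
dv=np.array([np.cos(-.0515),np.sin(-.0515),0]);N=np.array([.5280,.3027,0])-.114*dv
print(proj(w,[N+[0,0,.142],N+.008*dv+[0,0,.1535]]).round(1))
E
```

```text
t 81.67 tcp [0.5281 0.3027 0.1381] F [ 0.4  -0.31 -3.95] g 0.141
[[267.5  10.6]
 [267.5  27.7]]
```

View pics/w18z.png

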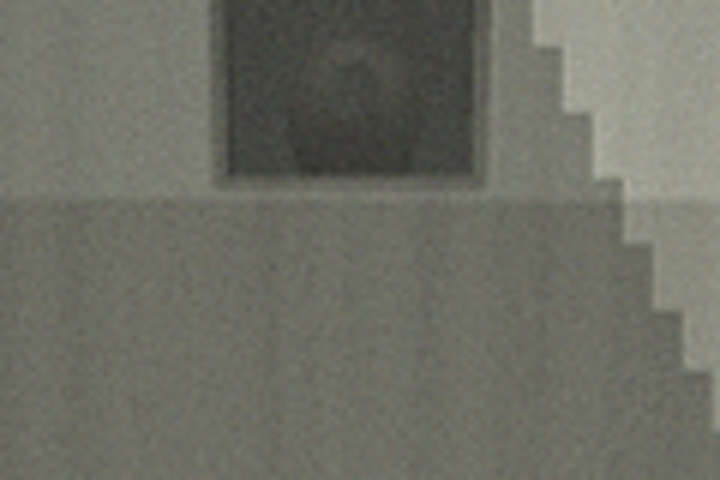

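View pics/s18z.png

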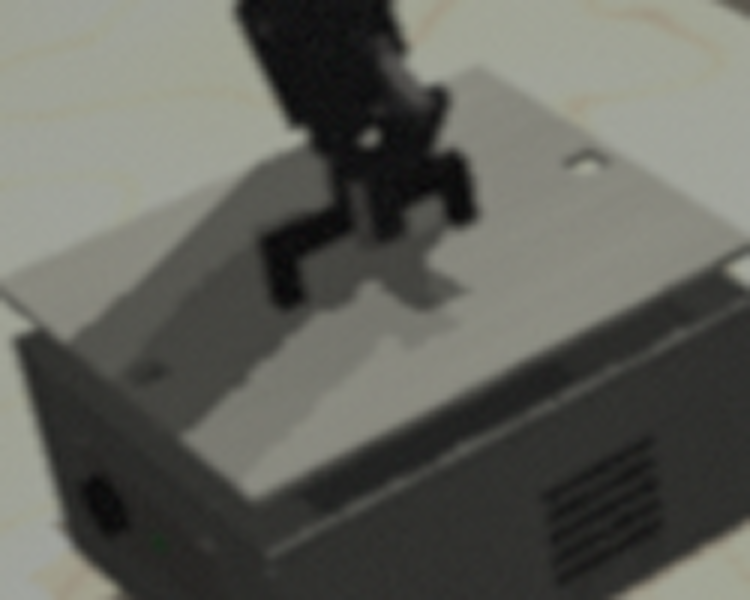

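```bash
python3 - <<'E'
from h import *
x,y=.5278,.3027; r=down(-.0515)
f0=arm.sense()['contact_force'].copy(); z=.1835
while z>.156:
    z-=.002; arm.movel(g([x,y,z],r),.04); s=arm.sense(); F=s['contact_force']-f0; print(round(z,4),s['tcp_pos'].round(4),F.round(1))
    if np.linalg.norm(F)>9: print('contact'); break
q=shot('side','s19'); cv2.imwrite('pics/s19z.png',cv2.resize(q['image'][130:260,80:230],None,fx=5,fy=5,interpolation=cv2.INTER_CUBIC))
E
```

```text
0.1815 [0.5276 0.3026 0.1358] [0.1 1.4 0.3]
0.1795 [0.5277 0.3026 0.1338] [-0.   0.5  1.6]
0.1775 [0.5277 0.3027 0.1318] [-0.6 -0.1  1.1]
0.1755 [0.5277 0.3026 0.1298] [0.3 0.5 0.5]
0.1735 [0.5277 0.3026 0.1278] [-0.8  0.8  1.7]
0.1715 [0.5277 0.3026 0.1258] [-0.1  0.6  1.1]
0.1695 [0.5277 0.3026 0.1238] [-0.   1.8  1.3]
0.1675 [0.5277 0.3026 0.1218] [-0.5  1.   1.3]
0.1655 [0.5277 0.3026 0.1198] [-0.7  0.1  0.2]
0.1635 [0.5277 0.3027 0.1178] [-0.7  0.4  1.8]
0.1615 [0.5277 0.3026 0.1158] [-0.3 -0.4  1.2]
0.1595 [0.5277 0.3026 0.1138] [ 0.5 -0.2  0.8]
0.1575 [0.528  0.3028 0.1134] [-4.5 -1.6 12.1]
contact
```

View pics/s19z.png

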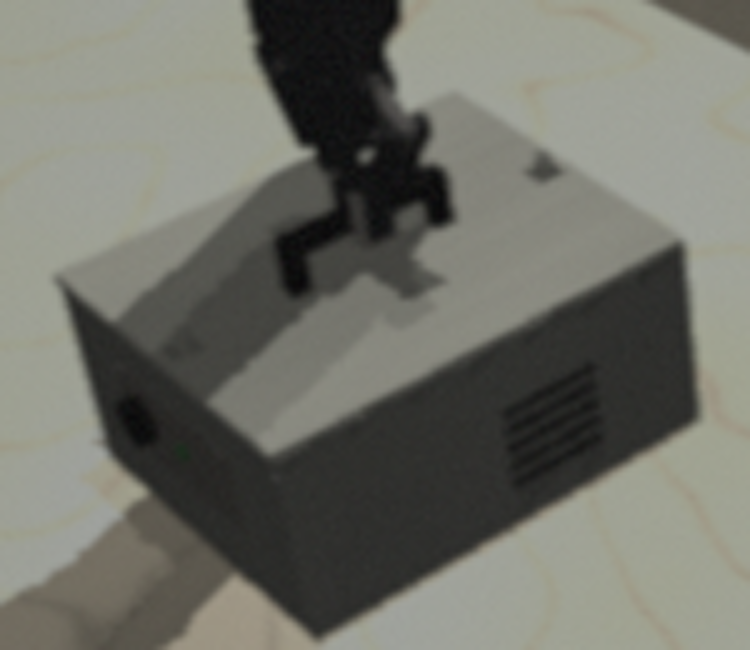

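Seated flush, with contact at exactly the rim height. Next I release, back off and do the final check.

```bash
python3 - <<'E'
from h import *
x,y=.5278,.3027; r=down(-.0515)
arm.movel(g([x,y,.1585],r),.03)
arm.gripper_to(.5); st('open')
arm.movel(g([x,y,.26],r),.12); 
arm.movep(g([.46,.30,.36],r),r); arm.hold(.4)
w=shot('wrist','w20')
arm.movep([.40,.0,.36],down(0)); arm.hold(.4)
q=shot('side','s20'); t=shot('top','t20'); st()
dv=np.array([np.cos(-.0515),np.sin(-.0515),0])
its=[((SEAT[k],U,.029,.085),(0,255,0)) for k in (0,2,3)]
overlay(q,its,'s20o',proj(q,SEAT[2]-[.05,0,0])[0],half=70)
cv2.imwrite('pics/s20z.png',cv2.resize(q['image'][130:260,80:230],None,fx=5,fy=5,interpolation=cv2.INTER_CUBIC))
cv2.imwrite('pics/t20z.png',cv2.resize(t['image'][165:305,75:215],None,fx=4,fy=4,interpolation=cv2.INTER_CUBIC))
E
```

```text
open t 85.72 tcp [0.5279 0.3028 0.113 ] F [1.11 0.36 0.53] g 0.501
 t 89.4 tcp [4.000e-01 1.000e-04 3.599e-01] F [ 0.3   0.46 -0.22] g 0.5
```

View pics/s20.png

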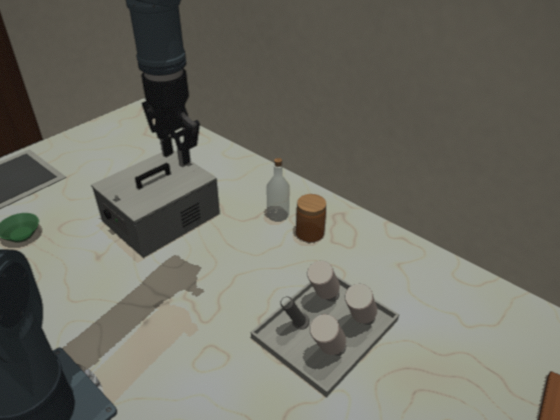

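View pics/w20.png

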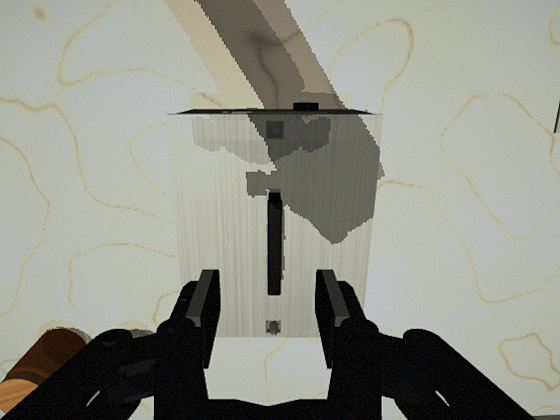

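View pics/s20z.png

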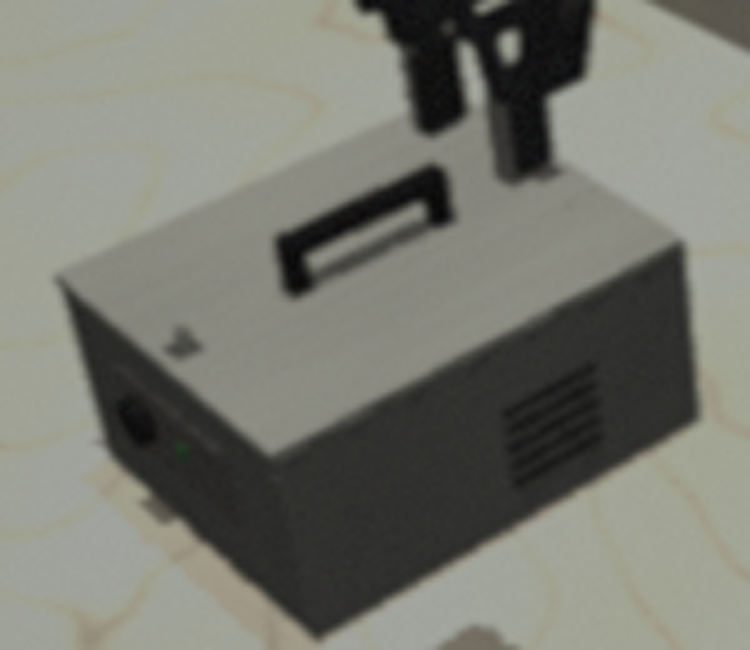

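View pics/t20z.png

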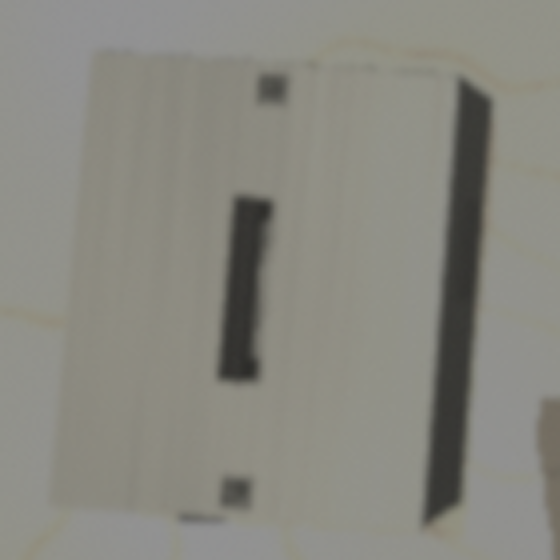

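View pics/s20o.png

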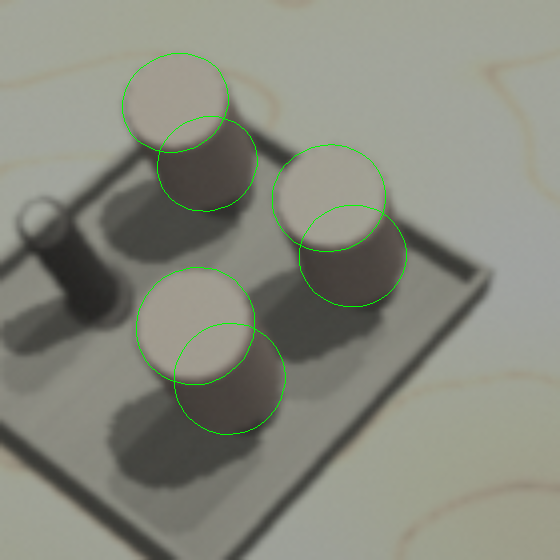

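```bash
python3 - <<'E'
from h import *
st(); print(arm.job_done())
E
```

```text
t 89.4 tcp [4.000e-01 1.000e-04 3.599e-01] F [ 0.3   0.46 -0.22] g 0.5
the job is handed in; nothing more can be done
None
```

The job was handed in at about 89 s. The cover was laid flat on the counter, and the three cups present in the washer were hung on pegs 2, 3 and 0. The cover was then put back on both pins; no verdict was reported.

**Problems along the way:**
- **First grasp missed:** my first grasp of the cover closed on nothing. The real fingertips sit about 26 mm behind the reported TCP. I found this by touching the counter with the shut fingers, which peaked at about 29 N, and corrected for it from then on.
- **Cover moved:** while I was handling the cups, the cover was knocked about 3 cm aside. I measured it again before picking it up.
- **Cover alignment:** over the washer, the view through the near hole showed a pin about 2.5 mm off. I corrected for that before lowering the cover.

**Last checks:**
- **Cups:** in the final side picture, all three cups match the predicted fully seated outlines within a pixel or two.
- **Cover:** it met the rim at the expected height. Its holes appear within about a pixel of where they were at the start, and both show dark, as they did then.
- **Jar and carafe:** neither visibly moved.
- **Arm:** it is parked clear with about 0.5 N of contact force.

No final check failed. The seating of the cups and cover was judged from the camera pictures and contact forces only.

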